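# Lever the bench vise up and lock the pry bar under its catch

### The job

The vise's front feet need new pads: take the red-handled pry bar from its rack, lay it over the fulcrum block and slide its toe under the front of the vise's base plate until it rests fully home, gently, against the hidden rib. Then press the handle down so that the front of the vise rises, no higher than needed, swing the bar sideways under a lip of the yellow catch, and ease it up until the lip alone holds bar and vise; let go. Lift with the bar only, do not shove the vise across the bench, and leave the jar and the stained panel alone.

Things in the scene. Friction and masses are not known exactly. Their poses are not given: they have to be found in the camera images.
- bar_grip (a point): middle of the red square grip (100 long, 20 wide, 20 high) of the loose steel pry bar, 0.4 kg. +x runs along the shaft to the toe, +z is up as it lies level in its rack with this point 30 mm above the bench. The grip ends 50 mm behind this point, a steel butt 8 mm farther. The centre of mass lies about 100 mm from here towards the toe: grip firmly (about 100 N) to carry it from here.
- bar: the same bar; origin at its bend, 300 mm along +x from bar_grip, axes as bar_grip. Shaft (16 wide, 8 thick) on the centre line from grip to bend; from the bend the 45 mm toe (16 wide, 8 thick) turns up by 30 degrees from the shaft's line (towards +z), so the toe is level when the shaft rises 30 degrees towards the grip.
- bar_toe (a point): centre of the toe's rounded end (radius 4 mm, axis across the bar): 335.5 mm along +x and 20.5 mm along +z from bar_grip. The very end is 4 mm past this point.
- rack: fixed plywood rack: two saddles 26 mm high (cheeks to 38 mm, 60 mm over the outside) carry the shaft 75 and 270 mm from the grip's middle; the grip overhangs freely. Lift the bar straight up 20 mm or more before moving sideways. Origin on the bench under the middle of the grip, +x along the bar.
- fulcrum: fixed fulcrum block, 34 mm along its x, 120 mm across, topped by a round steel bar (radius 8 mm, 110 long, along y). Origin on the bench under the crest. +x points to the vise: the lever line.
- fulcrum_crest (a point): middle of the fulcrum's crest, 31 mm above the bench; axes as fulcrum. The shaft's centre line passes about 4 mm above the crest when it bears there.
- vise: heavy loose blue bench vise (4.5 to 7.5 kg, 160 high); base plate 200 (x) x 170 (y) x 12 on four 30 x 30 x 40 mm corner feet. Origin on the bench under its middle; -x is its front, facing the fulcrum. Levered, it tips about its rear feet (lip up 3.5 mm per degree). Locked under the catch it leans 5 to 6 degrees; passing the bead takes about 1 degree more; above 9 is too high.
- vise_lip (a point): middle of the lower front edge of the vise's base plate, 40 mm above the bench, 100 mm in front of the vise's origin; the toe enters below it. The way in is 106 mm wide between the feet. Axes as vise.
- vise_heel (a point): point on the bench under the vise's rear edge, 98 mm along +x from its origin, about which it tips; it should stay within 20 mm of where it was.
- pocket: recess under the plate (origin as vise_lip, axes as the vise). In it hangs a cross rib (98 wide, 34 mm down from the plate), the toe's stop. Its depth is not measured: front face 20 to 42 mm behind the lip (+x), to be found by feel. A light lengthwise push of 3 to 15 N kept up for half a second, the vise still flat, is home; 30 N breaks it (ease back 2 to 3 mm before levering).
- catch: fixed yellow T-shaped hold-down on either side of the lever line (read which), about 140 mm from the crest towards the grip. Origin on the bench under its post (16 mm wide); y is across the lever line. Top plate reaches 42 mm to +y and -y, 26 mm along x, underside 47 mm up; a bead along each outer edge (36 to 42 mm out) hangs to 43 mm above the bench.
- catch_top (a point): middle of the catch's upper face, 54 mm above the bench; axes as catch. The bar belongs under the nearer lip, between bead and post, its centre line about 22 mm from the post's centre: its upper face must go below 43 mm there to pass the bead, then rise behind it.
- jar: bystander: closed jar of wood stain, 48 diameter, 65 high, across the lever line from the catch. Origin under its middle.
- panel: bystander: loose brown stained plywood panel 130 x 90 x 6 with four tabs. Origin under its middle.
Things that resemble listed ones, but are neither listed nor needed, are in the scene too. Of the things like the fulcrum, leave any that is green; of the rest the larger one is meant. Several things have the shape of the catch; the one meant has the colours described above.

How it is judged:
By the outcome, as a careful person would: the job done as asked, in the order asked, and still so for the second after the job is handed in, with the robot touching nothing.
It also fails if it takes over 54 s, if anything falls off the work surface, if the arm or the gripper's body presses on something with over 40 N, if the wrist force passes 120 N, or if a joint passes its speed limit or range.

### The arm

A 6-joint arm with a two-finger parallel gripper is mounted at the origin on the work surface. World frame = base frame: x ahead of the robot, y to its left, z up, the work surface at z = 0. Lengths are in mm, angles in rad, forces in N, time in s.
With the tool pointing down it reaches from about 325 to 1000 mm from the base axis. Payload 5.1 kg.
Tool frame: the origin (TCP) lies midway between the tips of the shut fingers; the grasp point (between the pads) lies 19 mm behind it; z points along the fingers, x is the direction in which the jaws open and shut, and the axes are right-handed (so a half turn about z gives the same grasp; the last joint's range is limited). The gripper opens to 85 mm and grips with 20 to 120 N. Pads are 22 mm wide; open, the fingers measure 114 mm over their backs; the gripper's body (76 mm by 85 mm) begins 54 mm behind the grasp point. The pads swing forward as they close: fully open they stand 13 mm farther back than shut.
Start: joints at [1.244, 0.124, 1.65, -0, 1.367, -0.083], TCP at [156.927, 630.76, 231.322] pointing down, gripper open.
Joint ranges: [-2.61, 2.61], [-1.02, 2.33], [0.03, 2.71], [-1.35, 4.49], [0.32, 2.68], [-2.91, 2.91]. Speed limits (rad/s): [2.57, 2.57, 3.14, 3.14, 3.14, 3.14].

### API

Orientations are given as a unit quaternion [w, x, y, z].
In Python, from plant import ctrl gives the robot as it stands.
- The arm moves only by the tool drive_tool, never from a script. Its argument "motion" is a list of rows, each an object with "slide": the shift along the world's x, y, z in cm, a list of three; "twist": the turn about the world's z in rad. In form: [{"slide": [dx, dy, dz], "twist": twist}, ...]. A call has 1 to 20 rows; each row is the pose to reach, as a shift and turn from the pose commanded when the call began; what a row does not reach only later rows make up. A row lasts 1/8 s, in which the tool goes at most 62.5 mm and 10.7 degrees, less where a joint would pass 70% of its speed; a pose out of reach is approached as far as the arm can. A call with a gripper value outside its range is refused whole. "claw" is the opening in per cent of the stroke, from 0 (shut) to 100 (fully open), set as the call begins (left out, the last holds). The fingers move at their own pace and stop on an object; "newtons" is the grip in N (left out, the last holds). Time passes only in rows, so rows that repeat a pose let the fingers close. It gives the time, the measured TCP pose, the force and the opening at its end, in the units of the state.
- ctrl.observe(): the state, without advancing time (a new reading comes with each control period).
- ctrl.camera(name): name is "side" or "top"; returns the picture (480x640x3 uint8, red, green, blue); there is no depth.
- ctrl.camera_params(name): a dict with "fovy" (degrees; the focal length in pixels is half the picture's height over the tangent of half this angle, whatever the lens; pixels are square), "cx", "cy" (the principal point, pixels), "D" ([k1, k2, p1, p2, k3] as OpenCV has them; the pictures are not rectified), "eye" and "rotation" of the camera in the world. Camera axes: x right, y up, looking along -z (the intrinsics and any distortion apply to the point x, -y, -z); pixel columns grow to the right and rows downward; lengths in mm; the calibration is good to about 2 mm. A picture is of the moment at which its call begins. camera_params takes no time and is no camera call.
- ctrl.job_done(): hands the job in, once; it reports no verdict.
Trained networks look in the newest picture that a camera, given by its name, has taken for a name from the list of things; names that differ only in an ending like _2 or _b are one class to them, and where a whole thing is asked for, a point or a joint stands for the part that bears it (a point fixed in the world has none). Each returns a list of dicts, best first, with "score" (0 to 1); they miss things now and then, are a little off and sometimes report something else, mostly with a low value. They report only what shows in the picture. A call takes as long as a camera call. They do not tell look-alikes from the thing itself.
- ctrl.trace(camera, name): "mask" (480x640 bool, what is visible of it) and "bbox" ([left, top, right, bottom] in pixels, round what is visible of it).
The state is a dict: "time": time; "qpos": joint angles; "joint_velocities": joint speeds; "tau": joint torques, N m; "tool_pos": TCP position; "tool_rot": TCP orientation; "wrist_force": force on the tool from outside, world axes, zero at the start; "ft_torque": the same for the moment, N m; "finger_gap": opening from 0.0 (shut) to 1.0 (fully open).
Only numpy, scipy, OpenCV 4.12 (cv2) and the standard library are available. Lean on these libraries where they do the work, as an engineer would, in place of code of your own. Each camera call takes 0.05 s, during which the arm holds its last target.

## Working session

There is one attempt and no reset: what is moved stays moved. The work goes in short steps, Python scripts to look and compute and a tool call to move; the robot and the scene stay as the last step left them, time stands still between calls to the robot, and variables do not carry over. Pictures are saved under pics/ and viewed, and the job is handed in when it is done.

Besides the shell and the picture viewer there is one more tool, called by a JSON object that holds its "method" and its "body", one argument or row to a line. drive_tool: Moves the arm, as the interface text tells. Its arguments: {"type":"object","properties":{"motion":{"type":"array"},"claw":{"type":"number"},"newtons":{"type":"number"}},"required":["motion"]}

```bash
mkdir -p pics; ls; cat > h.py <<'E'
import numpy as np, cv2
from plant import ctrl
def K(n):
    p=ctrl.camera_params(n); f=240/np.tan(np.radians(p["fovy"])/2)
    return np.array([[f,0,p["cx"]],[0,f,p["cy"]],[0,0,1]]),np.array(p["D"],float),np.array(p["eye"],float),np.array(p["rotation"],float).reshape(3,3)
def px2z(n,uv,z):
    k,D,e,R=K(n); uv=np.array(uv,float).reshape(-1,1,2)
    q=cv2.undistortPoints(uv,k,D)[:,0]
    d=np.c_[q[:,0],-q[:,1],-np.ones(len(q))]@R.T
    t=(z-e[2])/d[:,2]
    return e+d*t[:,None]
def proj(n,P):
    k,D,e,R=K(n); P=np.array(P,float).reshape(-1,3)
    c=(P-e)@R; c=c*np.array([1,-1,-1])
    return cv2.projectPoints(c,np.zeros(3),np.zeros(3),k,D)[0][:,0]
def save(n,name,im=None):
    if im is None: im=ctrl.camera(n)
    cv2.imwrite(f"pics/{name}.png",im[...,::-1]); return im
E
python3 - <<'E'
from h import *
for n in("top","side"):
    save(n,n+"0"); print(ctrl.camera_params(n))
    np.save(n+"0.npy",cv2.imread(f"pics/{n}0.png")[...,::-1])
print(ctrl.observe())
E
```

```text
pics
{'fovy': 43.68973318724354, 'cx': 317.7996809099361, 'cy': 237.01875519809, 'D': array([-0.05285753,  0.        ,  0.        ,  0.        ,  0.        ]), 'eye': array([ 424.65844312,   70.23708156, 1363.2363654 ]), 'rotation': array([-0.70102371, -0.02527748,  0.03161306,  0.71198836])}
{'fovy': 54.79484437037675, 'cx': 315.6154375136576, 'cy': 232.25703930316368, 'D': array([-0.02761391,  0.        ,  0.        ,  0.        ,  0.        ]), 'eye': array([ 395.63460144, -675.36312313,  774.87486316]), 'rotation': array([ 0.91443114,  0.39662613, -0.03343283, -0.07338701])}
{'time': 0.1, 'qpos': array([ 1.24439173e+00,  1.24451359e-01,  1.65153309e+00, -9.03855285e-06,
        1.36749637e+00, -8.26092913e-02]), 'joint_velocities': array([-0.00121803, -0.00241998, -0.00210533, -0.00049992, -0.00161165,
        0.00116801]), 'tau': array([ 2.19567733e-04, -4.24925530e+01, -3.66655862e+01, -1.56778628e-04,
        3.89299064e-03,  1.18362783e-05]), 'tool_pos': array([156.76181337, 630.24839201, 230.17108746]), 'tool_rot': array([ 5.21783198e-04,  7.87840258e-01,  6.15878914e-01, -7.86800363e-04]), 'wrist_force': array([-0.12237816, -1.28136022,  0.06101339]), 'ft_torque': array([-0.0258242 , -0.00746951, -0.03282673]), 'finger_gap': 1.003543005952609}
```

```bash
sed -i 's/np.array(p\["rotation"\],float).reshape(3,3)/Rot.from_quat(p["rotation"],scalar_first=True).as_matrix()/; 1a from scipy.spatial.transform import Rotation as Rot' h.py
python3 - <<'E'
from h import *
print(px2z("top",[[320,240]],0),px2z("side",[[320,240]],0),proj("top",[[157,630,231],[0,0,0]]),proj("side",[[157,630,231],[0,0,0]]))
E
```

```text
[[527.60433617  52.2235935    0.        ]] [[537.05677302 113.26521699   0.        ]] [[ 16.89599857 432.16280272]
 [347.17859386 475.19153876]] [[155.47881128  68.2580658 ]
 [ 77.91531495 304.74657617]]
```

View pics/top0.png

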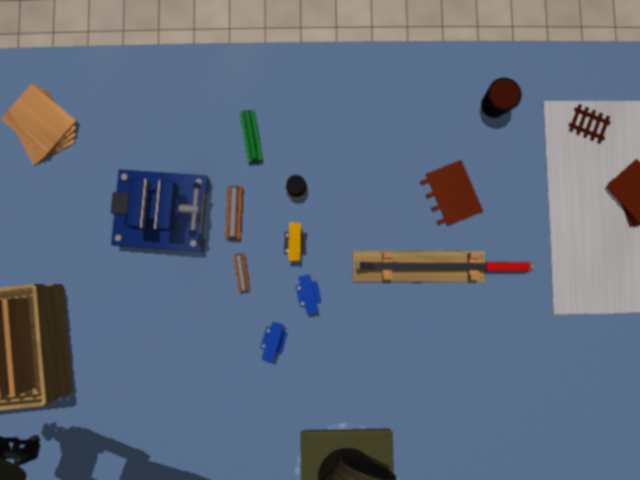

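View pics/side0.png

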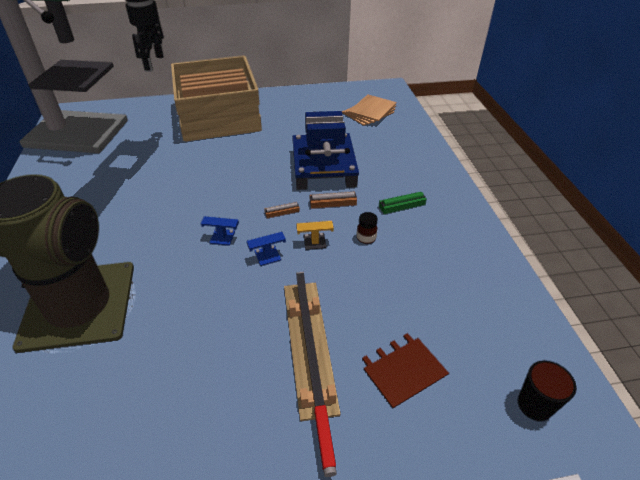

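```bash
python3 - <<'E'
from h import *
im=cv2.imread("pics/top0.png")
cv2.imwrite("pics/topc1.png",cv2.resize(im[90:370,95:335],None,fx=2.5,fy=2.5,interpolation=cv2.INTER_CUBIC)[:600])
cv2.imwrite("pics/topc1.png",cv2.resize(im[150:310,95:335],None,fx=3.3,fy=3.3,interpolation=cv2.INTER_CUBIC))
cv2.imwrite("pics/topc2.png",cv2.resize(im[235:300,340:540],None,fx=4,fy=4,interpolation=cv2.INTER_CUBIC))
s=cv2.imread("pics/side0.png")
cv2.imwrite("pics/sidec1.png",cv2.resize(s[100:285,190:430],None,fx=3.2,fy=3.2,interpolation=cv2.INTER_CUBIC))
M={}
for c in("top","side"):
  for n in("bar","fulcrum","vise","catch","jar","rack","panel"):
    for r in ctrl.trace(c,n):
      m=r["mask"];ys,xs=np.nonzero(m)
      print(c,n,round(r["score"],2),r["bbox"],m.sum(), cv2.minAreaRect(np.c_[xs,ys].astype(np.float32)) if m.sum() else None)
      M[f"{c}_{n}_{int(xs.mean())}_{int(ys.mean())}"]=m
np.savez("masks.npz",**M)
E
```

```text
top bar 0.57 [355.5, 259.0, 534.5, 271.6] 1358 ((444.5, 266.0), (8.0, 177.0), 90.0)
top fulcrum 0.94 [230.6, 253.8, 253.4, 292.3] 421 ((240.6757049560547, 271.5540771484375), (36.825374603271484, 12.329923629760742), 80.53767395019531)
top fulcrum 0.69 [222.7, 184.3, 244.1, 239.6] 864 ((233.29710388183594, 212.57186889648438), (16.1470890045166, 53.39730453491211), 2.2906100749969482)
top fulcrum 0.66 [242.5, 110.1, 264.3, 163.1] 808 ((250.66217041015625, 136.4729766845703), (54.08726501464844, 15.617903709411621), 80.53767395019531)
top vise 0.96 [112.4, 171.8, 210.6, 248.9] 6884 ((159.45877075195312, 210.42140197753906), (96.66846466064453, 76.78162384033203), 4.316027641296387)
top vise 0.3 [421.8, 157.9, 484.4, 220.6] 2417 ((450.3094482421875, 194.92236328125), (58.69362258911133, 48.26459503173828), 67.16634368896484)
top catch 0.77 [285.4, 223.7, 310.3, 260.3] 689 ((294.0, 242.0), (38.0, 22.0), 90.0)
top catch 0.72 [299.0, 273.1, 318.0, 315.7] 671 ((307.5540466308594, 293.8243408203125), (37.97616958618164, 21.865066528320312), 80.53767395019531)
top catch 0.56 [263.2, 320.2, 2
[... 1837 characters left out ...]
5.0685806274414)
side catch 0.82 [203.2, 218.5, 243.2, 248.5] 748 ((218.6534881591797, 230.96534729003906), (37.11488723754883, 28.8560791015625), 5.710592269897461)
side catch 0.74 [296.3, 220.6, 335.3, 251.1] 720 ((315.1311340332031, 235.38951110839844), (27.43235969543457, 36.961917877197266), 85.42607879638672)
side jar 0.67 [355.0, 214.7, 377.1, 245.6] 573 ((366.5, 228.5), (21.0, 31.0), 0.0)
side rack 0.79 [283.7, 282.7, 342.7, 420.8] 3738 ((311.3280334472656, 350.8484802246094), (136.10794067382812, 41.302310943603516), 82.56858825683594)
side panel 0.77 [365.0, 333.5, 445.0, 405.7] 3501 ((402.7837829589844, 366.29730224609375), (64.6336898803711, 67.19113159179688), 54.46232223510742)
```

View pics/topc1.png

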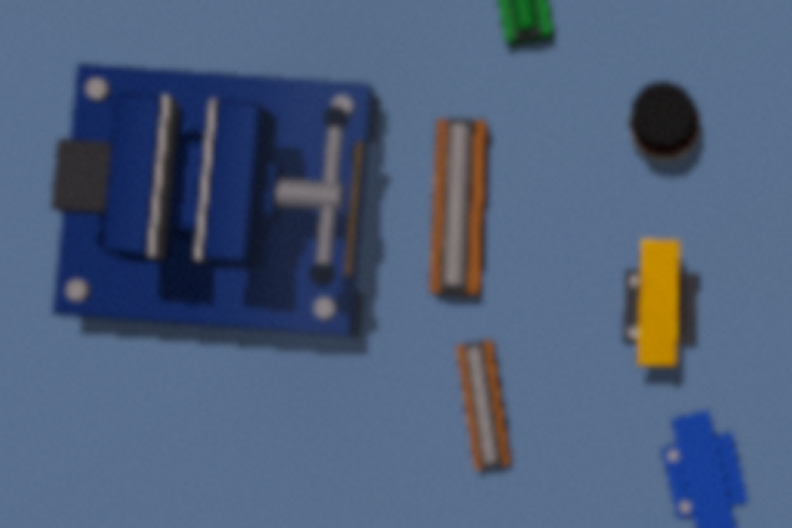

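View pics/topc2.png

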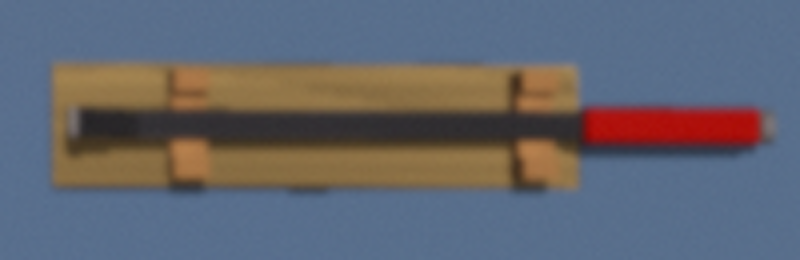

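View pics/sidec1.png

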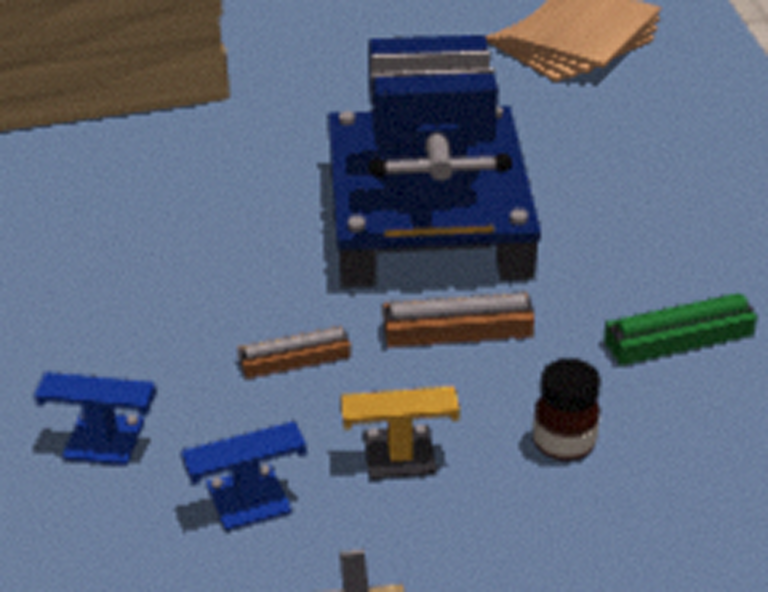

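```bash
cat > pose.py <<'E'
from h import *
def rect_world(n,uv,z):
    w=px2z(n,uv,z)[:,:2].astype(np.float32)
    return cv2.minAreaRect(w), w
def sub(im,f):
    return f(im.astype(int))
E
python3 - <<'E'
from pose import *
c=lambda pts:[[95+x/3.3-.35,150+y/3.3-.35] for x,y in pts]
v=px2z("top",c([(80,66),(372,84),(357,333),(55,313)]),52)
print("vise",v[:,:2].round(1), [np.linalg.norm(v[i]-v[(i+1)%4]).round(1) for i in range(4)], v.mean(0))
f=px2z("top",c([(461,122),(453,290)]),31); print("ful",f,np.linalg.norm(f[0]-f[1]))
k=px2z("top",c([(639,240),(680,240),(680,366),(638,366)]),54);print("catch",k.mean(0),[np.linalg.norm(k[i]-k[(i+1)%4]).round(1) for i in range(4)])
im=cv2.imread("pics/top0.png").astype(int); b,g,r=im[...,0],im[...,1],im[...,2]
y=(r>150)&(g>110)&(b<80); ys,xs=np.nonzero(y&(np.arange(640)[None]<340)&(np.arange(480)[:,None]<300))
R,w=rect_world("top",np.c_[xs,ys],54);print("yellow",R,w.mean(0),len(xs))
m=(r>120)&(g<60)&(b<60)&(np.arange(640)[None]>480)&(np.arange(640)[None]<540)&(np.arange(480)[:,None]>250)&(np.arange(480)[:,None]<280)
ys,xs=np.nonzero(m);R,w=rect_world("top",np.c_[xs,ys],40);print("grip",R,w.mean(0),len(xs))
d=(np.maximum(np.maximum(r,g),b)<75)
sel=np.zeros_like(d);sel[258:273,370:470]=1
ys,xs=np.nonzero(d&sel);R,w=rect_world("top",np.c_[xs,ys],34);print("shaft",R,w.mean(0),len(xs)); print(np.polyfit(w[:,1],w[:,0],1))
t=px2z("top",[[340+69/4-.4,235+122/4-.4],[340+583/4-.4,235+127/4-.4],[340+764/4-.4,235+127/4-.4],[340+775/4-.4,235+127/4-.4]],40);print(t)
ss=cv2.imread("pics/side0.png").astype(int)
b,g,r=ss[...,0],ss[...,1],ss[...,2]
y=(r>150)&(g>110)&(b<80);ys,xs=np.nonzero(y);print("side yel",xs.min(),xs.max(),ys.min(),ys.max())
E
```

```text
vise [[687.5 498. ]
 [671.8 300.3]
 [504.3 310.4]
 [520.7 512.7]] [np.float64(198.3), np.float64(167.7), np.float64(203.0), np.float64(167.4)] [596.07608851 405.35375208  52.        ]
ful [[648.53324379 243.25645945  31.        ]
 [533.78050394 249.13475524  31.        ]] 114.90320128488287
catch [521.25863521 109.05731132  54.        ] [np.float64(27.3), np.float64(83.9), np.float64(27.8), np.float64(83.9)]
yellow ((659.5247802734375, 430.16168212890625), (459.4408874511719, 665.07470703125), 0.733673095703125) [760.5154  605.04224] 2988
grip ((460.0465087890625, -363.955810546875), (97.06079864501953, 17.811256408691406), 87.55883026123047) [ 459.97552 -365.0576 ] 330
shaft ((462.5065612792969, -168.18795776367188), (221.60023498535156, 15.611330032348633), 89.04705810546875) [ 462.27316 -167.38808] 734
[2.44963314e-02 4.66373500e+02]
[[ 467.6914166   -27.82558178   40.        ]
 [ 460.20916037 -313.95482885   40.        ]
 [ 458.44586984 -416.09236367   40.        ]
 [ 458.33680419 -422.33109831   40.        ]]
side yel 185 368 69 400
```

```bash
cat > chk.py <<'E'
from h import *
def pts(o,yaw,P):
    c,s=np.cos(yaw),np.sin(yaw);R=np.array([[c,-s,0],[s,c,0],[0,0,1]])
    return np.array(P,float)@R.T+np.array([o[0],o[1],0])
def box(x0,x1,y0,y1,z0,z1): return [[x,y,z] for z in(z0,z1) for x,y in((x0,y0),(x1,y0),(x1,y1),(x0,y1))]
E=[(0,1),(1,2),(2,3),(3,0),(4,5),(5,6),(6,7),(7,4),(0,4),(1,5),(2,6),(3,7)]
objs=lambda p:[(p["vise"],box(-100,100,-85,85,40,52)),(p["ful"],box(-2,2,-55,55,31,31)),(p["ful"],box(-17,17,-60,60,0,20)),
 (p["catch"],box(-13,13,-42,42,47,54)),(p["grip"],box(-50,50,-10,10,20,40)),(p["grip"],box(50,300,-8,8,26,34))]
def draw(n,im,p,crop,f):
    x0,y0,x1,y1=crop;o=cv2.resize(im[y0:y1,x0:x1],None,fx=f,fy=f,interpolation=cv2.INTER_CUBIC)
    for (q,b) in objs(p):
        uv=(proj(n,pts(q[:2],q[2],b))-[x0-.5,y0-.5])*f
        for i,j in E: cv2.line(o,tuple(int(t) for t in uv[i]),tuple(int(t) for t in uv[j]),(0,255,255),1)
    return o
E
python3 - <<'E'
from chk import *
p=dict(vise=(596,405.3,np.radians(85.4)),ful=(591.2,246.2,np.radians(87.07)),catch=(521.3,109.1,np.radians(88.5)),grip=(459.6,-365,np.radians(88.6)))
for n,crop,f in(("top",(95,150,335,310),3.3),("side",(190,100,430,285),3.2)):
    cv2.imwrite(f"pics/ov_{n}.png",draw(n,cv2.imread(f"pics/{n}0.png"),p,crop,f))
cv2.imwrite("pics/ov_side2.png",draw("side",cv2.imread("pics/side0.png"),p,(250,260,380,480),2.7))
print(px2z("top",[[296,186],[70,290],[35,285]],65), px2z("side",[[366,243]],0))
E
```

```text
[[642.13003096 103.74591421  65.        ]
 [421.93190668 598.15972419  65.        ]
 [433.7049159  675.89065774  65.        ]] [[643.99620589  85.72169514   0.        ]]
```

View pics/ov_top.png

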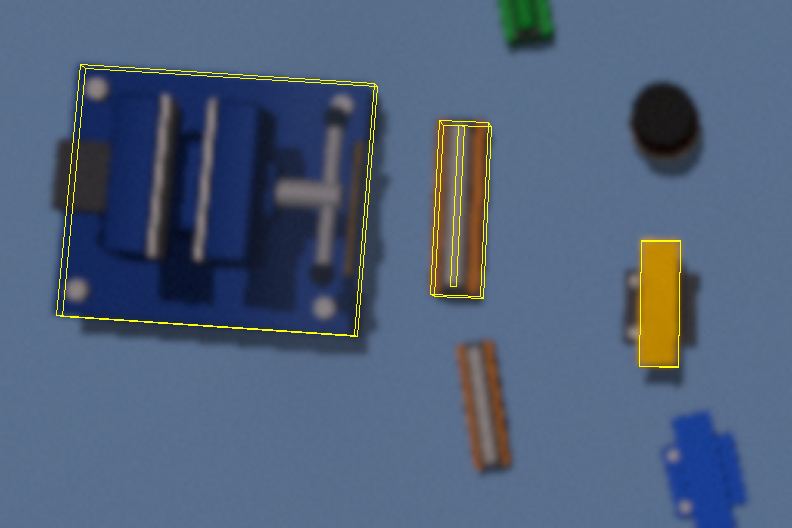

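View pics/ov_side.png

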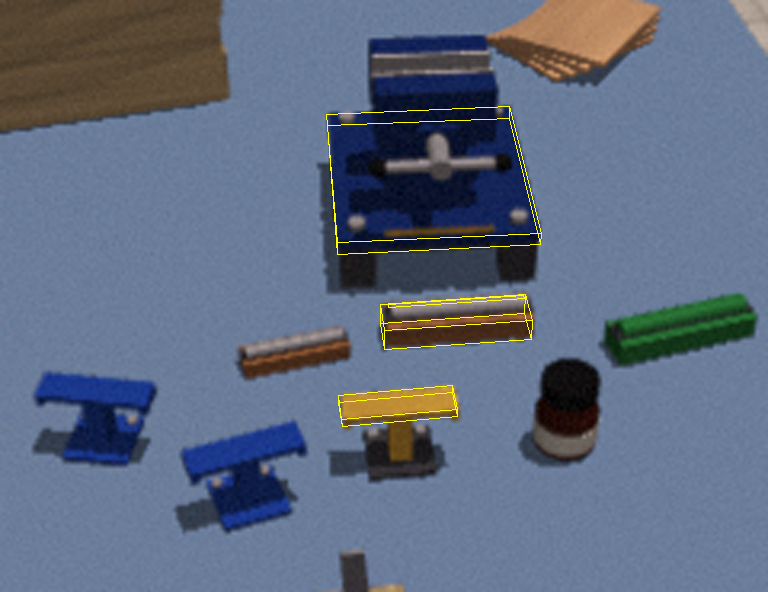

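View pics/ov_side2.png

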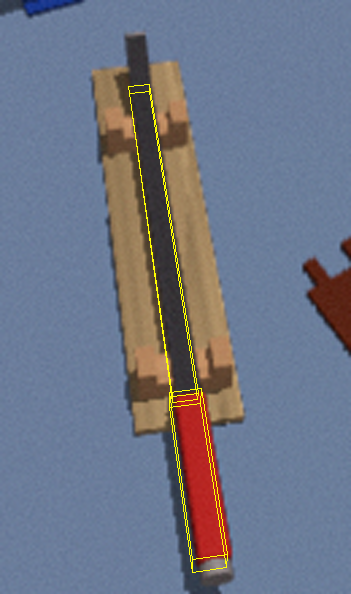

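```bash
cat > geo.py <<'E'
import numpy as np
def g(a,D):
    a=np.radians(a);c,s=np.cos(a),np.sin(a)
    G=335.5*c+20.5*s+4-D
    zg=23+12/c+G*np.tan(a)
    return G,zg,zg-335.5*s+20.5*c, zg-300*s
E
python3 - <<'E'
from geo import *
for a in(0,2,4,8,12,14,18,20,22,25,28,30,33,36):
    print(a,[tuple(np.round(g(a,58.5+d),1)) for d in(-12,-5,0,8,20,30,42)])
E
```

```text
0 [(np.float64(293.0), np.float64(35.0), np.float64(55.5), np.float64(35.0)), (np.float64(286.0), np.float64(35.0), np.float64(55.5), np.float64(35.0)), (np.float64(281.0), np.float64(35.0), np.float64(55.5), np.float64(35.0)), (np.float64(273.0), np.float64(35.0), np.float64(55.5), np.float64(35.0)), (np.float64(261.0), np.float64(35.0), np.float64(55.5), np.float64(35.0)), (np.float64(251.0), np.float64(35.0), np.float64(55.5), np.float64(35.0)), (np.float64(239.0), np.float64(35.0), np.float64(55.5), np.float64(35.0))]
2 [(np.float64(293.5), np.float64(45.3), np.float64(54.0), np.float64(34.8)), (np.float64(286.5), np.float64(45.0), np.float64(53.8), np.float64(34.5)), (np.float64(281.5), np.float64(44.8), np.float64(53.6), np.float64(34.4)), (np.float64(273.5), np.float64(44.6), np.float64(53.3), np.float64(34.1)), (np.float64(261.5), np.float64(44.1), np.float64(52.9), np.float64(33.7)), (np.float64(251.5), np.float64(43.8), np.float64(52.6), np.float64(33.3)), (np.float64(239.5), np.float64(43.4), np.float64(52.1), np.float64(32.9))]
4 [(np.float64(293.6), np.float64(55.6), np.
[... 5651 characters left out ...]
np.float64(15.5)), (np.float64(208.0), np.float64(172.4), np.float64(6.9), np.float64(9.0)), (np.float64(196.0), np.float64(164.6), np.float64(-0.9), np.float64(1.2))]
36 [(np.float64(241.0), np.float64(212.9), np.float64(32.3), np.float64(36.6)), (np.float64(234.0), np.float64(207.8), np.float64(27.2), np.float64(31.5)), (np.float64(229.0), np.float64(204.2), np.float64(23.6), np.float64(27.9)), (np.float64(221.0), np.float64(198.4), np.float64(17.8), np.float64(22.0)), (np.float64(209.0), np.float64(189.7), np.float64(9.0), np.float64(13.3)), (np.float64(199.0), np.float64(182.4), np.float64(1.8), np.float64(6.1)), (np.float64(187.0), np.float64(173.7), np.float64(-6.9), np.float64(-2.7))]
```

{"method": "drive_tool", "body": {
  "motion": [
    {"slide": [4, -5, 2], "twist": -0.15},
    {"slide": [8, -10, 4], "twist": -0.3},
    {"slide": [11, -15, 4], "twist": -0.45},
    {"slide": [14, -20, 4], "twist": -0.6},
    {"slide": [17, -25, 4], "twist": -0.75},
    {"slide": [20, -30, 4], "twist": -0.9},
    {"slide": [23, -36, 4], "twist": -1.05},
    {"slide": [26, -42, 4], "twist": -1.2},
    {"slide": [27, -48, 4], "twist": -1.35},
    {"slide": [28, -54, 4], "twist": -1.35},
    {"slide": [28.5, -60, 2], "twist": -1.35},
    {"slide": [29, -66, 0], "twist": -1.35},
    {"slide": [29.4, -72, -2], "twist": -1.35},
    {"slide": [29.8, -78, -4], "twist": -1.35},
    {"slide": [30.2, -84, -6], "twist": -1.35},
    {"slide": [30.36, -90, -8], "twist": -1.35},
    {"slide": [30.36, -96, -10], "twist": -1.35},
    {"slide": [30.36, -99.6, -12], "twist": -1.35},
    {"slide": [30.36, -99.6, -14], "twist": -1.35},
    {"slide": [30.36, -99.6, -14], "twist": -1.35}
  ],
  "claw": 100
}}

```text
time: 3.3
tool_pos: [459.2, -363.7, 88.9]
tool_rot: [-0.002, 1.0, -0.012, -0.002]
wrist_force: [-0.7, 0.5, 0.3]
finger_gap: 1.0
```

{"method": "drive_tool", "body": {
  "motion": [
    {"slide": [0.1, 0, -4], "twist": 0},
    {"slide": [0.1, 0, -7], "twist": 0},
    {"slide": [0.1, 0, -7.8], "twist": 0},
    {"slide": [0.1, 0, -7.8], "twist": 0}
  ]
}}

```text
time: 3.8
tool_pos: [462.1, -364.7, 14.2]
tool_rot: [0.0, 1.0, -0.011, 0.0]
wrist_force: [-0.2, 0.6, 0.3]
finger_gap: 1.001
```

{"method": "drive_tool", "body": {
  "motion": [
    {"slide": [0, 0, 0], "twist": 0},
    {"slide": [0, 0, 0], "twist": 0},
    {"slide": [0, 0, 0], "twist": 0},
    {"slide": [0, 0, 0], "twist": 0},
    {"slide": [0, 0, 0], "twist": 0},
    {"slide": [0, 0, 0], "twist": 0}
  ],
  "claw": 0,
  "newtons": 100
}}

```text
time: 4.55
tool_pos: [461.6, -365.5, 13.8]
tool_rot: [0.0, 1.0, -0.011, 0.0]
wrist_force: [-1.6, 0.2, 4.5]
finger_gap: 0.213
```

{"method": "drive_tool", "body": {
  "motion": [
    {"slide": [0, 0, 1], "twist": 0},
    {"slide": [0, 0, 2], "twist": 0},
    {"slide": [0, 0, 4], "twist": 0},
    {"slide": [0, 0, 6], "twist": 0},
    {"slide": [0, 0, 6], "twist": 0}
  ]
}}

```text
time: 5.18
tool_pos: [463.2, -366.8, 76.8]
tool_rot: [0.002, 1.0, -0.012, 0.002]
wrist_force: [0.9, -0.8, -2.6]
finger_gap: 0.215
```

```bash
python3 - <<'E'
from h import *
o=ctrl.observe();print(o["tool_pos"],o["wrist_force"],o["ft_torque"],o["finger_gap"],o["time"])
s=save("side","s1")
save("side","s1c",cv2.resize(s[220:480,230:430],None,fx=2.3,fy=2.3))
E
```

```text
[ 463.18131628 -366.78901519   76.80254157] [ 0.89243711 -0.84525815 -2.63233298] [-0.29347259 -0.0426392  -0.05050155] 0.21483380428320242 5.175
```

View pics/s1.png

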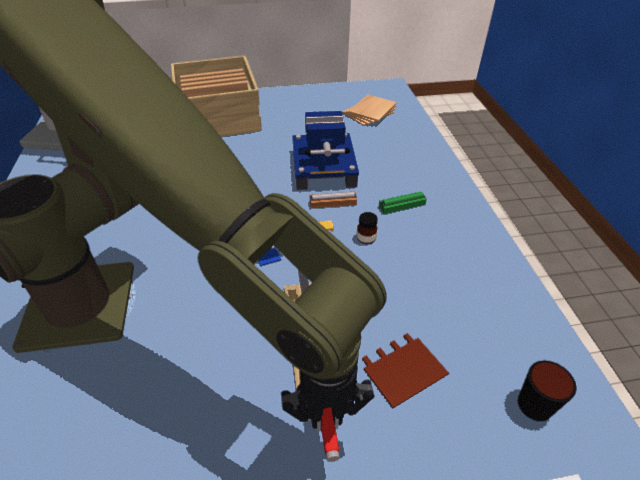

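{"method": "drive_tool", "body": {
  "motion": [
    {"slide": [0, 0, 3], "twist": 0},
    {"slide": [0.5, 1.5, 4.5], "twist": 0},
    {"slide": [1.5, 4, 4.5], "twist": 0},
    {"slide": [3, 8, 4.5], "twist": -0.01},
    {"slide": [4.5, 12.5, 4.5], "twist": -0.02},
    {"slide": [6, 17, 4.5], "twist": -0.028},
    {"slide": [7.5, 21.5, 4.5], "twist": -0.028},
    {"slide": [9, 25.5, 4.5], "twist": -0.028},
    {"slide": [10.3, 29, 4.5], "twist": -0.028},
    {"slide": [11, 31, 4.5], "twist": -0.028},
    {"slide": [11.37, 31.97, 4.5], "twist": -0.028},
    {"slide": [11.37, 31.97, 4.5], "twist": -0.028},
    {"slide": [11.37, 31.97, 4.5], "twist": -0.028}
  ]
}}

```text
time: 6.85
tool_pos: [574.9, -46.5, 118.2]
tool_rot: [0.0, 1.0, -0.026, -0.0]
wrist_force: [-0.9, 0.9, -3.3]
finger_gap: 0.215
```

```bash
python3 - <<'E'
from h import *
o=ctrl.observe();print(o["tool_pos"],o["tool_rot"],o["wrist_force"],o["ft_torque"],o["finger_gap"],o["time"])
s=save("side","s2");t=save("top","t2")
save("top","t2c",cv2.resize(t[150:310,195:435],None,fx=3.3,fy=3.3))
E
```

```text
[574.93470666 -46.45961143 118.18557563] [ 1.96272011e-04  9.99661648e-01 -2.60095971e-02 -2.28172266e-04] [-0.94349482  0.94760071 -3.30046168] [-0.41569017  0.06581906  0.03551713] 0.2151062208681677 6.85
```

View pics/s2.png

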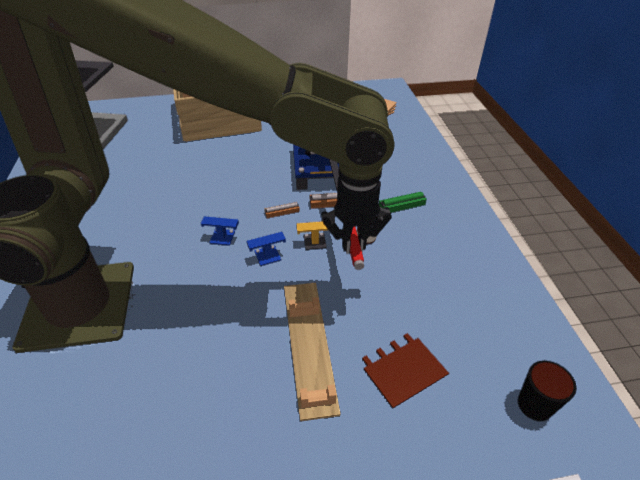

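View pics/t2c.png

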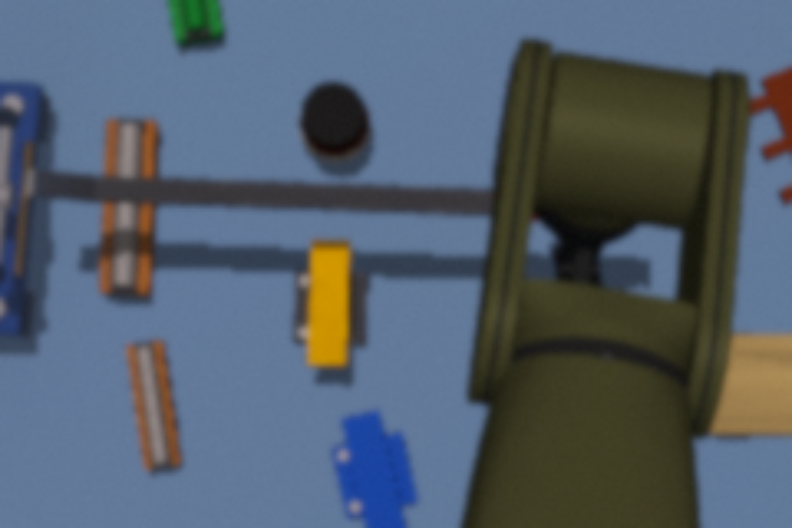

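```bash
python3 - <<'E'
from h import *
for z in(120,135,155): print(z,px2z("top",[[195+37/3.3-.4,150+183/3.3-.4],[195+95/3.3-.4,150+188/3.3-.4],[195+490/3.3,150+203/3.3-.4]],z).round(1).tolist())
E
```

```text
120 [[595.5, 291.6, 120.0], [591.7, 254.8, 120.0], [578.4, 3.7, 120.0]]
135 [[593.5, 289.0, 135.0], [589.7, 252.6, 135.0], [576.5, 4.5, 135.0]]
155 [[590.7, 285.4, 155.0], [587.0, 249.6, 155.0], [574.1, 5.6, 155.0]]
```

{"method": "drive_tool", "body": {
  "motion": [
    {"slide": [0, 0, -1], "twist": 0},
    {"slide": [0, 0, -3], "twist": 0},
    {"slide": [0, 0, -5], "twist": 0},
    {"slide": [0, 0, -7], "twist": 0},
    {"slide": [0, 0, -8.3], "twist": 0},
    {"slide": [0, 0, -8.9], "twist": 0},
    {"slide": [0, 0, -9.2], "twist": 0},
    {"slide": [0, 0, -9.2], "twist": 0}
  ]
}}

```text
time: 7.95
tool_pos: [575.7, -45.6, 26.8]
tool_rot: [0.0, 1.0, -0.025, 0.0]
wrist_force: [-0.3, -0.8, -3.4]
finger_gap: 0.215
```

{"method": "drive_tool", "body": {
  "motion": [
    {"slide": [0, 0, 0], "twist": 0},
    {"slide": [0, 0, 0], "twist": 0},
    {"slide": [0, 0, 0.5], "twist": 0}
  ],
  "newtons": 20,
  "claw": 0
}}

```text
time: 8.32
tool_pos: [575.0, -45.5, 31.3]
tool_rot: [-0.0, 1.0, -0.026, -0.0]
wrist_force: [-0.5, -0.6, -4.8]
finger_gap: 0.217
```

```bash
python3 - <<'E'
from h import *
o=ctrl.observe();print(o["tool_pos"],o["tool_rot"],o["wrist_force"],o["ft_torque"],o["finger_gap"],o["time"])
s=save("side","s3");t=save("top","t3")
save("side","s3c",cv2.resize(s[90:270,240:440],None,fx=3.3,fy=3.3))
save("top","t3c",cv2.resize(t[150:310,195:435],None,fx=3.3,fy=3.3))
E
```

```text
[574.95956148 -45.50795678  31.33063633] [-4.30431513e-05  9.99674287e-01 -2.55192924e-02 -2.90960615e-04] [-0.51194693 -0.58258973 -4.75978308] [-0.43616528 -0.00750799 -0.01059884] 0.21708360162815232 8.325
```

View pics/s3c.png

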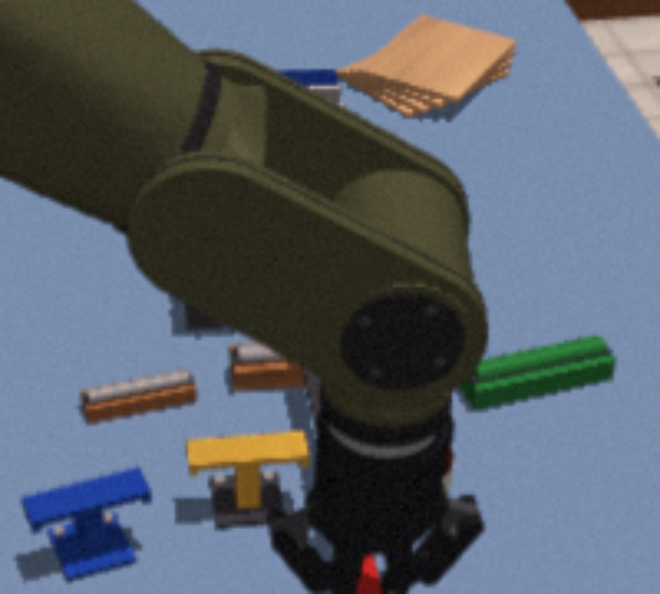

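View pics/t3c.png

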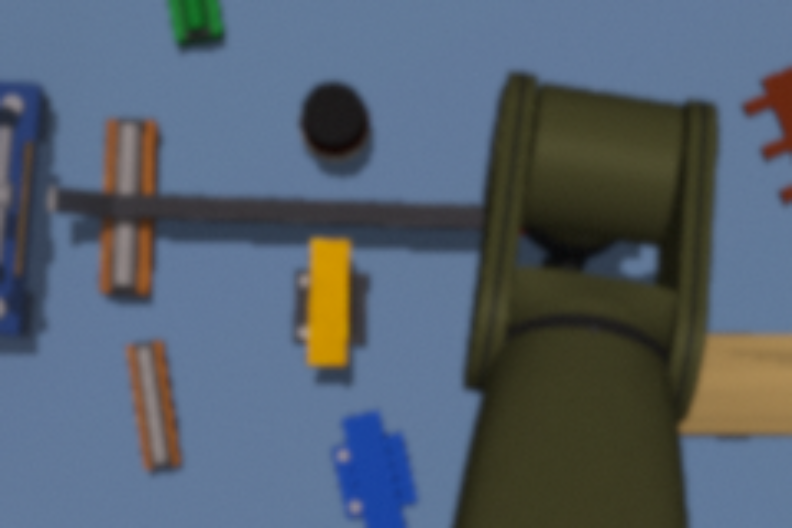

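```bash
python3 - <<'E'
from h import *
c=lambda x,y:[195+x/3.3-.4,150+y/3.3-.4]
for z in(35,48,68): print(z,px2z("top",[c(49,199),c(103,205),c(480,217)],z).round(1).tolist())
o=ctrl.observe();print(o["wrist_force"],o["ft_torque"],o["tau"])
E
```

```text
35 [[596.2, 298.6, 35.0], [591.5, 262.0, 35.0], [579.5, 7.0, 35.0]]
48 [[594.5, 296.4, 48.0], [589.9, 260.2, 48.0], [577.9, 7.6, 48.0]]
68 [[591.9, 293.0, 68.0], [587.3, 257.3, 68.0], [575.6, 8.6, 68.0]]
[ 0.00640619  0.03857122 -4.08656523] [-0.39340667  0.01815861  0.07228663] [ 3.47842870e-02 -4.05408633e+01 -3.20466006e+01  3.37459696e-01
  1.34599046e-01 -2.54097264e-03]
```

{"method": "drive_tool", "body": {
  "motion": [
    {"slide": [0, 0, -0.5], "twist": 0},
    {"slide": [0, 0, -1.0], "twist": 0},
    {"slide": [0, 0, -1.3], "twist": 0},
    {"slide": [0, 0, -1.5], "twist": 0},
    {"slide": [0, 0, -1.5], "twist": 0}
  ]
}}

```text
time: 9.05
tool_pos: [575.4, -45.5, 16.4]
tool_rot: [-0.0, 1.0, -0.026, 0.0]
wrist_force: [-0.5, 0.7, -1.2]
finger_gap: 0.212
```

```bash
python3 - <<'E'
from h import *
o=ctrl.observe();print(o["tool_pos"],o["wrist_force"],o["ft_torque"],o["time"])
E
```

```text
[575.37348281 -45.49241559  16.44907964] [-0.4959375   0.69079681 -1.20260424] [0.31463604 0.05526726 0.18455131] 9.05
```

{"method": "drive_tool", "body": {
  "motion": [
    {"slide": [0, 0, 6], "twist": 0},
    {"slide": [0, 0, 6], "twist": 0},
    {"slide": [0, 0, 6], "twist": 0}
  ],
  "newtons": 20
}}

```text
time: 9.43
tool_pos: [574.8, -45.5, 76.0]
tool_rot: [0.0, 1.0, -0.025, -0.0]
wrist_force: [-0.8, -0.0, -4.3]
finger_gap: 0.214
```

```bash
python3 - <<'E'
from h import *
o=ctrl.observe();print(o["tool_pos"],o["wrist_force"],o["ft_torque"],o["finger_gap"],o["time"])
t=save("top","t4")
save("top","t4c",cv2.resize(t[150:310,195:435],None,fx=3.3,fy=3.3))
E
```

```text
[574.79680664 -45.53968813  76.0410276 ] [-0.80476597 -0.00699983 -4.33208778] [-0.39946581  0.05956617  0.0286355 ] 0.2136720003885491 9.425
```

View pics/t4c.png

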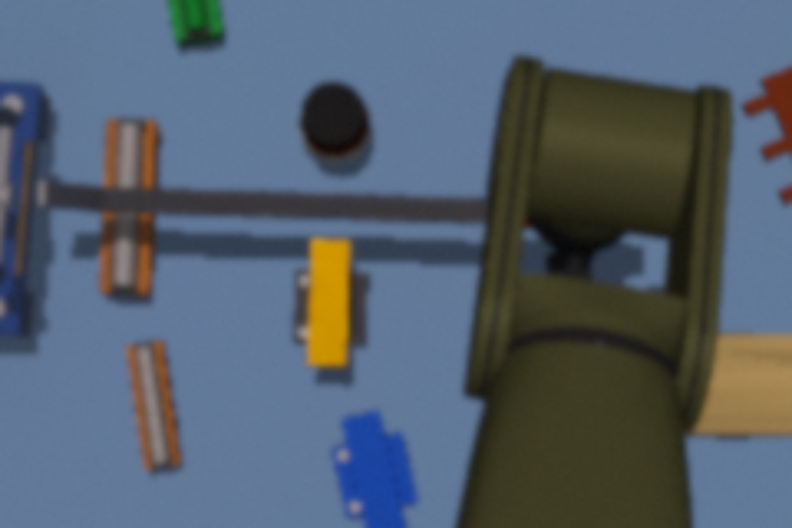

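{"method": "drive_tool", "body": {
  "motion": [
    {"slide": [0, 0, -2], "twist": 0},
    {"slide": [0, 0, -4], "twist": 0},
    {"slide": [0, 0, -5.4], "twist": 0},
    {"slide": [0, 0, -5.8], "twist": 0},
    {"slide": [0, 0, -5.8], "twist": 0}
  ]
}}

```text
time: 10.1
tool_pos: [575.3, -45.2, 18.4]
tool_rot: [-0.0, 1.0, -0.025, -0.0]
wrist_force: [-3.0, 0.5, 1.0]
finger_gap: 0.213
```

{"method": "drive_tool", "body": {
  "motion": [
    {"slide": [0, 0, 0], "twist": 0},
    {"slide": [0, 0, 0.0], "twist": 0},
    {"slide": [0, 0, 0.5], "twist": 0},
    {"slide": [0, 0, 1], "twist": 0}
  ],
  "claw": 20,
  "newtons": 20
}}

```text
time: 10.6
tool_pos: [575.4, -46.0, 28.6]
tool_rot: [0.001, 1.0, -0.026, 0.0]
wrist_force: [0.2, 0.6, -3.6]
finger_gap: 0.213
```

```bash
python3 - <<'E'
from h import *
o=ctrl.observe();print(o["tool_pos"],o["wrist_force"],o["ft_torque"],o["finger_gap"],o["time"])
E
```

```text
[575.39343375 -45.96753389  28.58369332] [ 0.176128    0.5542351  -3.56963308] [-0.39235314  0.01547324 -0.04627532] 0.2127686197833353 10.6
```

{"method": "drive_tool", "body": {
  "motion": [
    {"slide": [0, 0, -0.8], "twist": 0},
    {"slide": [0, 0, -0.8], "twist": 0},
    {"slide": [0, 0, 0], "twist": 0},
    {"slide": [0, 0, 0.5], "twist": 0}
  ],
  "claw": 21.2,
  "newtons": 20
}}

```text
time: 11.1
tool_pos: [575.0, -45.7, 33.5]
tool_rot: [0.0, 1.0, -0.025, -0.0]
wrist_force: [-0.7, 0.6, -4.3]
finger_gap: 0.211
```

```bash
python3 - <<'E'
from h import *
o=ctrl.observe();print(o["tool_pos"],o["wrist_force"],o["ft_torque"],o["finger_gap"],o["time"])
E
```

```text
[574.99334355 -45.70912414  33.53754456] [-0.6615562   0.61781149 -4.2990708 ] [-0.36744613  0.00066344  0.05970209] 0.2109918839196982 11.1
```

{"method": "drive_tool", "body": {
  "motion": [
    {"slide": [0, 0, -1.2], "twist": 0},
    {"slide": [0, 0, -1.3], "twist": 0},
    {"slide": [0, 0, -0.5], "twist": 0},
    {"slide": [0, 0, 0], "twist": 0}
  ],
  "claw": 21.8,
  "newtons": 20
}}

```text
time: 11.6
tool_pos: [575.1, -45.7, 33.6]
tool_rot: [0.0, 1.0, -0.025, -0.0]
wrist_force: [-0.5, -0.1, -3.9]
finger_gap: 0.219
```

```bash
python3 - <<'E'
from h import *
o=ctrl.observe();print(o["tool_pos"],o["wrist_force"],o["ft_torque"],o["finger_gap"],o["time"])
E
```

```text
[575.12861971 -45.6913746   33.64108101] [-0.47696096 -0.14420449 -3.93339949] [-0.2793605   0.02159241  0.01302151] 0.21888250247144436 11.6
```

{"method": "drive_tool", "body": {
  "motion": [
    {"slide": [0, 0, 0.5], "twist": 0},
    {"slide": [0, 0, 1], "twist": 0},
    {"slide": [0, 0, 1.5], "twist": 0},
    {"slide": [0, 0, 2], "twist": 0}
  ],
  "claw": 21.8,
  "newtons": 20
}}

```text
time: 12.1
tool_pos: [575.2, -45.5, 53.7]
tool_rot: [0.0, 1.0, -0.025, -0.0]
wrist_force: [-0.1, -0.3, -3.4]
finger_gap: 0.226
```

```bash
python3 - <<'E'
from h import *
o=ctrl.observe();print(o["tool_pos"],o["wrist_force"],o["ft_torque"],o["finger_gap"],o["time"])
t=save("top","t5")
save("top","t5c",cv2.resize(t[150:310,195:435],None,fx=3.3,fy=3.3))
E
```

```text
[575.19460354 -45.54782432  53.67494614] [-0.11841088 -0.32195621 -3.38628137] [-0.33833038  0.01976051  0.01015687] 0.22570084065311224 12.1
```

View pics/t5c.png

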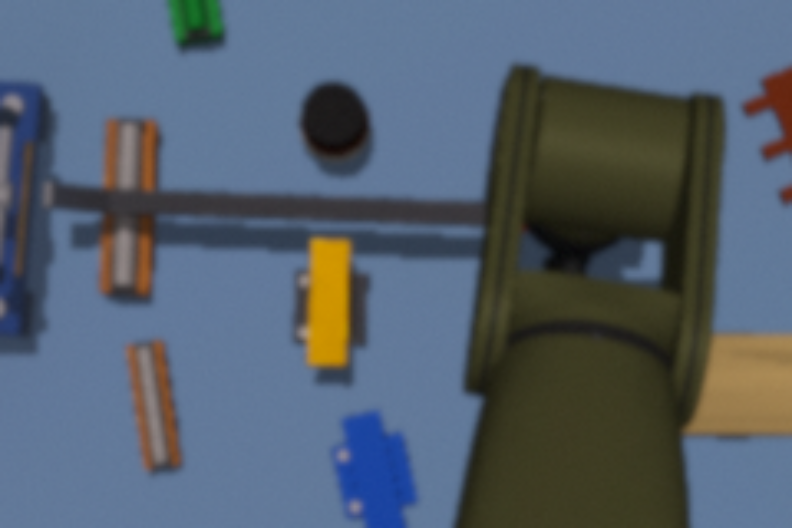

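{"method": "drive_tool", "body": {
  "motion": [
    {"slide": [0, 0, -1.5], "twist": 0},
    {"slide": [0, 0, -3], "twist": 0},
    {"slide": [0, 0, -3], "twist": 0},
    {"slide": [0, 0, -3], "twist": 0}
  ],
  "claw": 22.5,
  "newtons": 20
}}

```text
time: 12.65
tool_pos: [575.0, -45.4, 22.9]
tool_rot: [-0.0, 1.0, -0.025, -0.0]
wrist_force: [0.6, 0.6, -3.0]
finger_gap: 0.233
```

```bash
python3 - <<'E'
from h import *
o=ctrl.observe();print(o["tool_pos"],o["wrist_force"],o["ft_torque"],o["finger_gap"],o["time"])
E
```

```text
[574.9950902  -45.41817886  22.87873504] [ 0.63533771  0.64083799 -2.98001016] [ 0.01209199 -0.00122745  0.09385288] 0.23307404219312572 12.65
```

{"method": "drive_tool", "body": {
  "motion": [
    {"slide": [0, 0, 0.5], "twist": 0},
    {"slide": [0, 0, 1], "twist": 0},
    {"slide": [0, 0, 1.5], "twist": 0},
    {"slide": [0, 0, 2], "twist": 0}
  ]
}}

```text
time: 13.15
tool_pos: [575.3, -45.6, 43.9]
tool_rot: [0.0, 1.0, -0.025, 0.0]
wrist_force: [0.2, 0.8, -4.5]
finger_gap: 0.229
```

```bash
python3 - <<'E'
from h import *
o=ctrl.observe();print(o["tool_pos"],o["wrist_force"],o["ft_torque"],o["finger_gap"],o["time"])
t=save("top","t6")
save("top","t6c",cv2.resize(t[150:310,195:435],None,fx=3.3,fy=3.3))
E
```

```text
[575.32665081 -45.59861548  43.91996586] [ 0.22916587  0.8102883  -4.45515308] [-0.33175637  0.04462415  0.0477033 ] 0.22945898139219947 13.15
```

View pics/t6c.png

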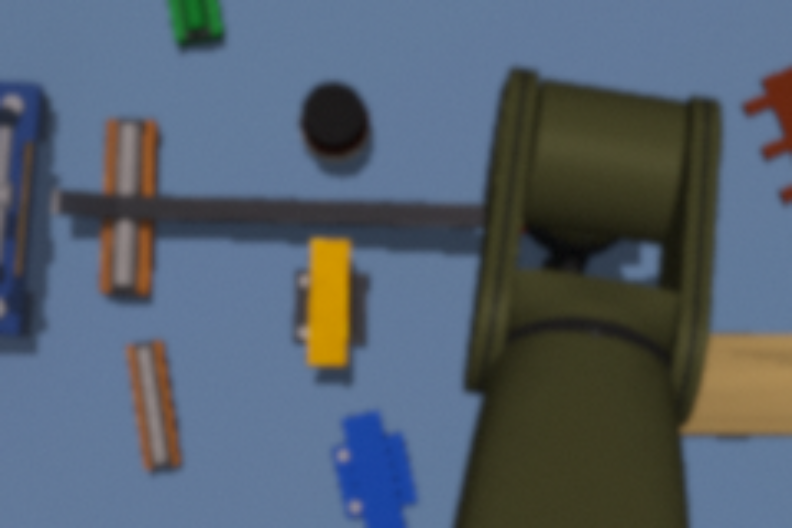

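{"method": "drive_tool", "body": {
  "motion": [
    {"slide": [0, 0, 0.5], "twist": 0},
    {"slide": [0, 0, 1.0], "twist": 0},
    {"slide": [0, 0.05, 1.6], "twist": 0},
    {"slide": [0.01, 0.15, 2.4], "twist": 0},
    {"slide": [0.02, 0.3, 3.2], "twist": 0},
    {"slide": [0.03, 0.5, 4.2], "twist": 0},
    {"slide": [0.04, 0.6, 4.6], "twist": 0}
  ],
  "claw": 22.7,
  "newtons": 20
}}

```text
time: 14.08
tool_pos: [576.2, -39.5, 90.5]
tool_rot: [0.0, 1.0, -0.025, 0.001]
wrist_force: [0.3, -0.4, -4.2]
finger_gap: 0.233
```

```bash
python3 - <<'E'
from h import *
o=ctrl.observe();print(o["tool_pos"],o["wrist_force"],o["ft_torque"],o["finger_gap"],o["time"])
t=save("top","t7");s=save("side","s7")
save("top","t7c",cv2.resize(t[150:310,195:435],None,fx=3.3,fy=3.3))
save("side","s7c",cv2.resize(s[90:290,240:480],None,fx=3,fy=3))
E
```

```text
[576.20236009 -39.45496491  90.51638989] [ 0.30499135 -0.36549754 -4.19757304] [-0.26038764  0.00363407 -0.0135918 ] 0.23254683949155655 14.075
```

View pics/t7c.png

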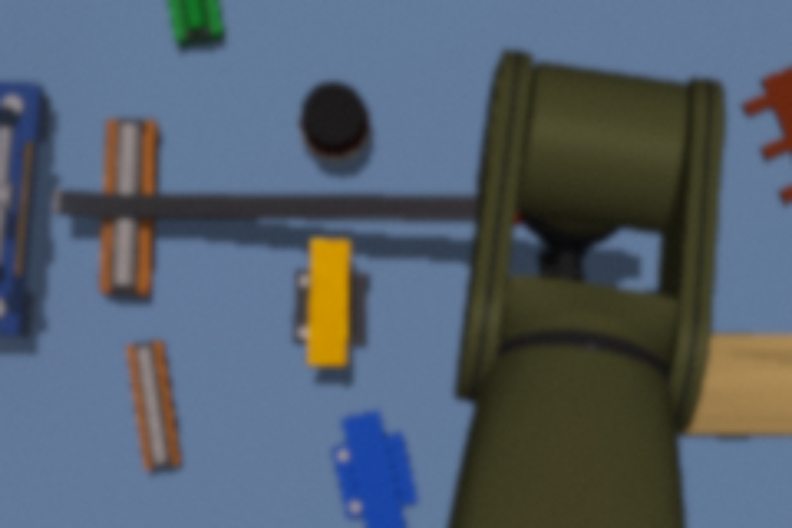

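View pics/s7c.png

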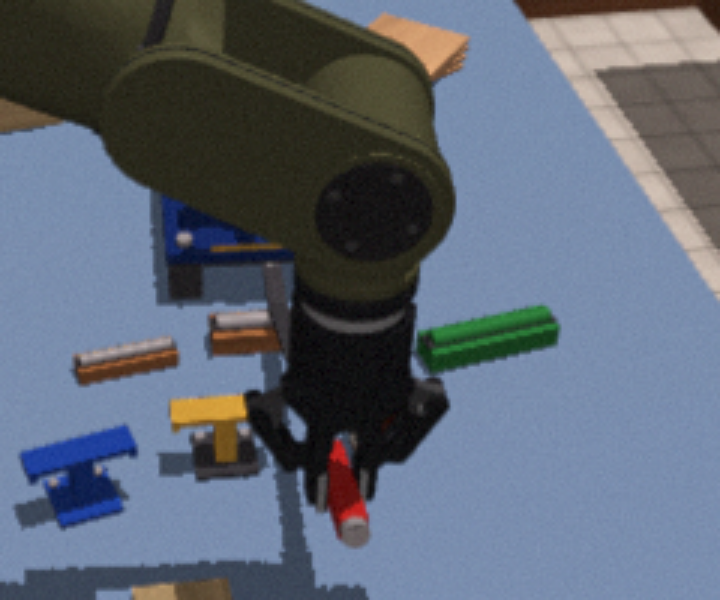

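{"method": "drive_tool", "body": {
  "motion": [
    {"slide": [0.01, 0.3, 1.2], "twist": 0},
    {"slide": [0.03, 0.6, 2.4], "twist": 0},
    {"slide": [0.05, 1.0, 3.6], "twist": 0},
    {"slide": [0.08, 1.5, 4.8], "twist": 0},
    {"slide": [0.11, 2.1, 6.1], "twist": 0},
    {"slide": [0.14, 2.7, 7.2], "twist": 0},
    {"slide": [0.17, 3.2, 8.1], "twist": 0},
    {"slide": [0.19, 3.5, 8.7], "twist": 0},
    {"slide": [0.19, 3.5, 8.7], "twist": 0}
  ]
}}

```text
time: 15.3
tool_pos: [577.8, -4.4, 176.8]
tool_rot: [-0.0, 1.0, -0.025, 0.0]
wrist_force: [-0.5, -0.1, -2.2]
finger_gap: 0.229
```

```bash
python3 - <<'E'
from h import *
o=ctrl.observe();print(o["tool_pos"],o["wrist_force"],o["ft_torque"],o["finger_gap"],o["time"])
t=save("top","t8");s=save("side","s8")
save("top","t8c",cv2.resize(t[150:310,195:435],None,fx=3.3,fy=3.3))
save("side","s8c",cv2.resize(s[90:290,240:480],None,fx=3,fy=3))
E
```

```text
[577.8259478   -4.35383586 176.84727717] [-0.45929005 -0.13638913 -2.21001545] [-0.18980196 -0.07085413 -0.06721883] 0.22881083463043012 15.3
```

View pics/t8c.png

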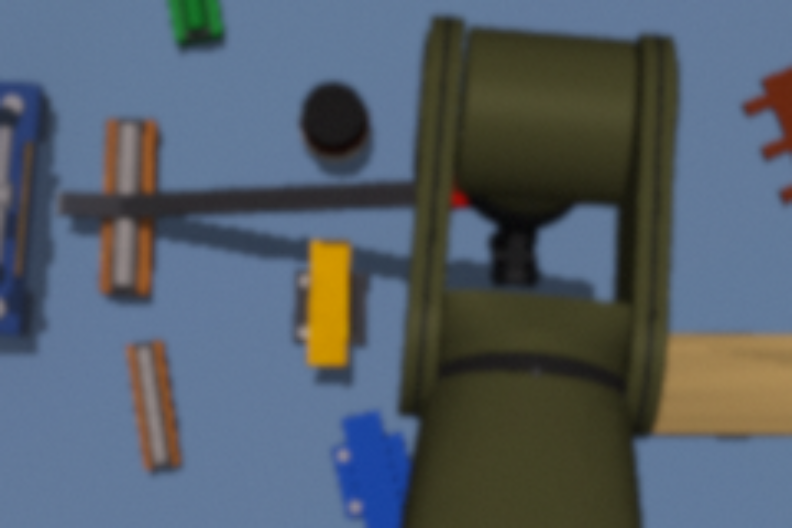

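View pics/s8c.png

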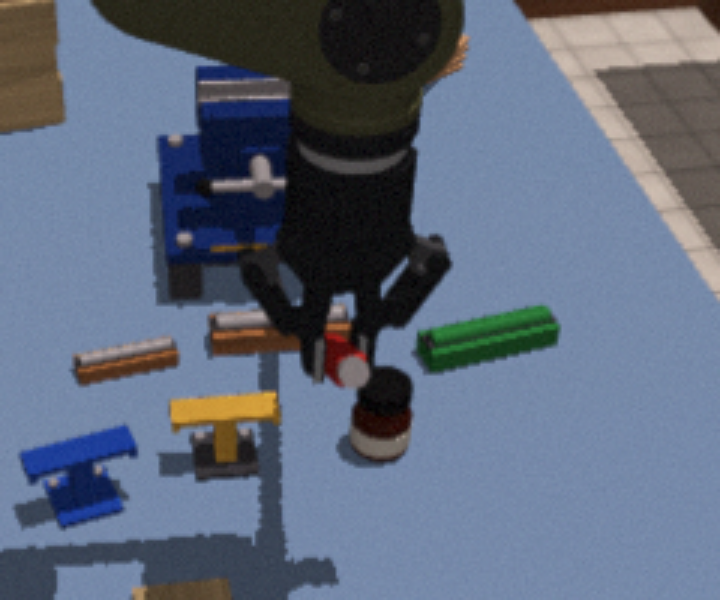

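{"method": "drive_tool", "body": {
  "motion": [
    {"slide": [0.01, 0.25, -0.35], "twist": 0},
    {"slide": [0.02, 0.49, -0.73], "twist": 0},
    {"slide": [0.03, 0.59, -1.42], "twist": 0},
    {"slide": [0.04, 0.8, -2.1], "twist": 0},
    {"slide": [0.05, 1.0, -2.73], "twist": 0},
    {"slide": [0.05, 1.0, -3.3], "twist": 0},
    {"slide": [0.05, 0.94, -3.8], "twist": 0},
    {"slide": [0.04, 0.8, -4.3], "twist": 0},
    {"slide": [0.04, 0.71, -4.75], "twist": 0},
    {"slide": [0.03, 0.5, -5.2], "twist": 0},
    {"slide": [0.02, 0.32, -5.63], "twist": 0},
    {"slide": [0.02, 0.32, -5.63], "twist": 0}
  ]
}}

```text
time: 16.9
tool_pos: [577.5, -1.5, 119.6]
tool_rot: [-0.0, 1.0, -0.026, -0.0]
wrist_force: [0.5, 1.2, -0.6]
finger_gap: 0.224
```

```bash
python3 - <<'E'
from h import *
o=ctrl.observe();print(o["tool_pos"],o["wrist_force"],o["ft_torque"],o["finger_gap"],o["time"])
t=save("top","t9")
save("top","t9c",cv2.resize(t[150:310,195:435],None,fx=3.3,fy=3.3))
E
```

```text
[577.53424425  -1.52143787 119.55128218] [ 0.45657789  1.20988219 -0.62835364] [ 0.30078658  0.01084931 -0.03303239] 0.2244541679951149 16.9
```

View pics/t9c.png

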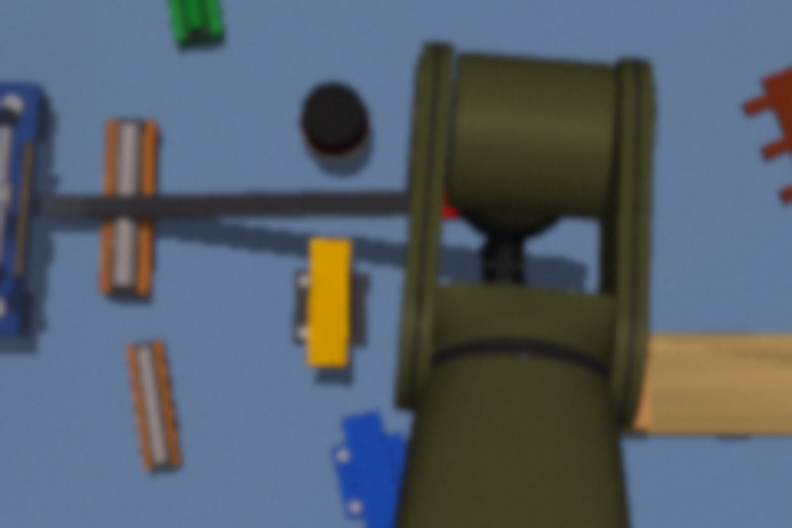

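{"method": "drive_tool", "body": {
  "motion": [
    {"slide": [0.01, 0.15, -0.06], "twist": 0},
    {"slide": [0.02, 0.3, -0.12], "twist": 0},
    {"slide": [0.02, 0.4, -0.16], "twist": 0}
  ],
  "claw": 21.6,
  "newtons": 20
}}

```text
time: 17.32
tool_pos: [578.0, 2.8, 118.4]
tool_rot: [0.0, 1.0, -0.025, 0.0]
wrist_force: [-0.6, -0.7, -2.0]
finger_gap: 0.225
```

{"method": "drive_tool", "body": {
  "motion": [
    {"slide": [0.01, 0.1, -0.04], "twist": 0},
    {"slide": [0.01, 0.2, -0.08], "twist": 0},
    {"slide": [0.02, 0.3, -0.12], "twist": 0}
  ]
}}

```text
time: 17.7
tool_pos: [578.1, 5.7, 117.2]
tool_rot: [0.0, 1.0, -0.025, -0.0]
wrist_force: [-0.3, -0.8, -2.3]
finger_gap: 0.231
```

{"method": "drive_tool", "body": {
  "motion": [
    {"slide": [0.01, 0.1, -0.04], "twist": 0},
    {"slide": [0.01, 0.2, -0.08], "twist": 0},
    {"slide": [0.02, 0.3, -0.12], "twist": 0}
  ]
}}

```text
time: 18.08
tool_pos: [578.3, 8.7, 116.0]
tool_rot: [0.0, 1.0, -0.026, -0.0]
wrist_force: [-0.1, -1.3, -1.5]
finger_gap: 0.23
```

{"method": "drive_tool", "body": {
  "motion": [
    {"slide": [0.01, 0.1, -0.04], "twist": 0},
    {"slide": [0.01, 0.2, -0.08], "twist": 0},
    {"slide": [0.02, 0.3, -0.12], "twist": 0}
  ],
  "claw": 21
}}

```text
time: 18.45
tool_pos: [578.5, 11.7, 114.8]
tool_rot: [0.0, 1.0, -0.025, 0.0]
wrist_force: [-0.9, -0.2, -1.3]
finger_gap: 0.23
```

{"method": "drive_tool", "body": {
  "motion": [
    {"slide": [0.01, 0.1, -0.04], "twist": 0},
    {"slide": [0.01, 0.2, -0.08], "twist": 0},
    {"slide": [0.02, 0.3, -0.12], "twist": 0}
  ]
}}

```text
time: 18.82
tool_pos: [578.7, 14.7, 113.6]
tool_rot: [-0.0, 1.0, -0.025, 0.0]
wrist_force: [-1.4, -1.6, -1.3]
finger_gap: 0.226
```

```bash
python3 - <<'E'
from h import *
o=ctrl.observe();print(o["tool_pos"],o["wrist_force"],o["ft_torque"],o["finger_gap"],o["time"])
t=save("top","t10");s=save("side","s10")
save("top","t10c",cv2.resize(t[150:310,195:435],None,fx=3.3,fy=3.3))
save("side","s10c",cv2.resize(s[90:290,240:480],None,fx=3,fy=3))
E
```

```text
[578.73410368  14.73844864 113.62297082] [-1.37133157 -1.61726771 -1.30198378] [ 0.05505047 -0.03063729  0.01227801] 0.22566386203566108 18.825
```

View pics/t10c.png

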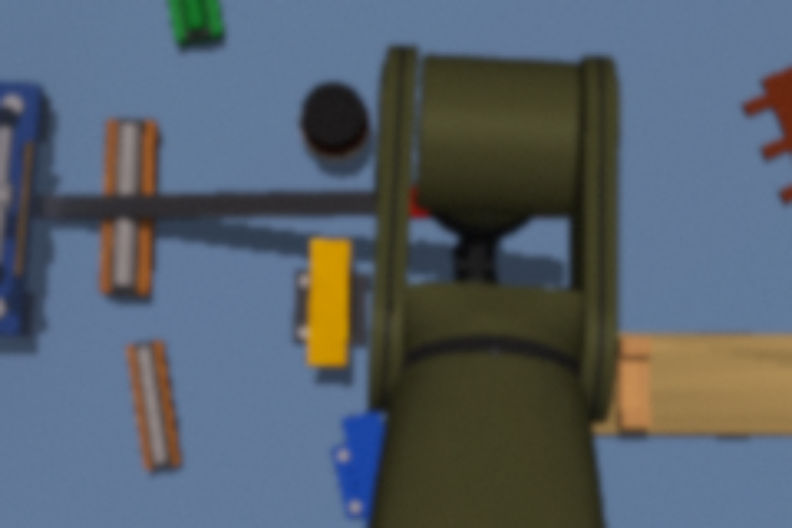

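View pics/s10c.png

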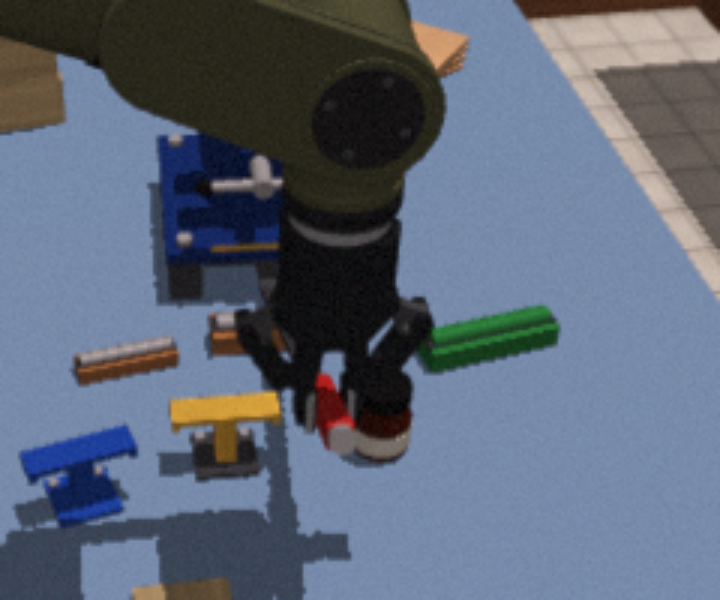

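```bash
python3 - <<'E'
from h import *
for z in(112,120): print(px2z("top",[[195+412/3.3-.4,150+203/3.3]],z))
E
```

```text
[[579.26843027  53.89281532 112.        ]]
[[578.2799041   53.99731526 120.        ]]
```

{"method": "drive_tool", "body": {
  "motion": [
    {"slide": [0.01, 0.1, -0.04], "twist": 0},
    {"slide": [0.01, 0.2, -0.08], "twist": 0},
    {"slide": [0.02, 0.3, -0.12], "twist": 0}
  ],
  "claw": 21
}}

```text
time: 19.3
tool_pos: [578.9, 17.7, 112.4]
tool_rot: [0.0, 1.0, -0.026, -0.0]
wrist_force: [0.6, 0.3, -2.4]
finger_gap: 0.228
```

{"method": "drive_tool", "body": {
  "motion": [
    {"slide": [0.01, 0.1, -0.04], "twist": 0},
    {"slide": [0.01, 0.2, -0.08], "twist": 0},
    {"slide": [0.02, 0.3, -0.12], "twist": 0}
  ]
}}

```text
time: 19.68
tool_pos: [579.1, 20.7, 111.2]
tool_rot: [0.0, 1.0, -0.026, 0.0]
wrist_force: [0.6, -0.2, -2.1]
finger_gap: 0.229
```

{"method": "drive_tool", "body": {
  "motion": [
    {"slide": [0, 0, 0], "twist": 0},
    {"slide": [0.01, 0.1, -0.04], "twist": 0},
    {"slide": [0.01, 0.2, -0.08], "twist": 0}
  ],
  "claw": 19
}}

```text
time: 20.05
tool_pos: [579.3, 22.7, 110.5]
tool_rot: [0.0, 1.0, -0.026, 0.0]
wrist_force: [0.2, 0.1, -1.2]
finger_gap: 0.228
```

{"method": "drive_tool", "body": {
  "motion": [
    {"slide": [0.01, 0.1, -0.04], "twist": 0},
    {"slide": [0.01, 0.2, -0.08], "twist": 0},
    {"slide": [0.01, 0.25, -0.1], "twist": 0}
  ]
}}

```text
time: 20.42
tool_pos: [579.4, 25.2, 109.4]
tool_rot: [-0.0, 1.0, -0.025, 0.0]
wrist_force: [-0.1, -0.9, -1.8]
finger_gap: 0.226
```

```bash
python3 - <<'E'
from h import *
o=ctrl.observe();print(o["tool_pos"],o["wrist_force"],o["ft_torque"],o["finger_gap"],o["time"])
t=save("top","t11");s=save("side","s11")
save("top","t11c",cv2.resize(t[150:310,155:395],None,fx=3.3,fy=3.3))
save("side","s11c",cv2.resize(s[90:290,240:480],None,fx=3,fy=3))
E
```

```text
[579.35315808  25.23025724 109.42076003] [-0.06136009 -0.90761768 -1.80225779] [ 0.17089535 -0.06038083 -0.02191402] 0.22590806500797198 20.425
```

View pics/t11c.png

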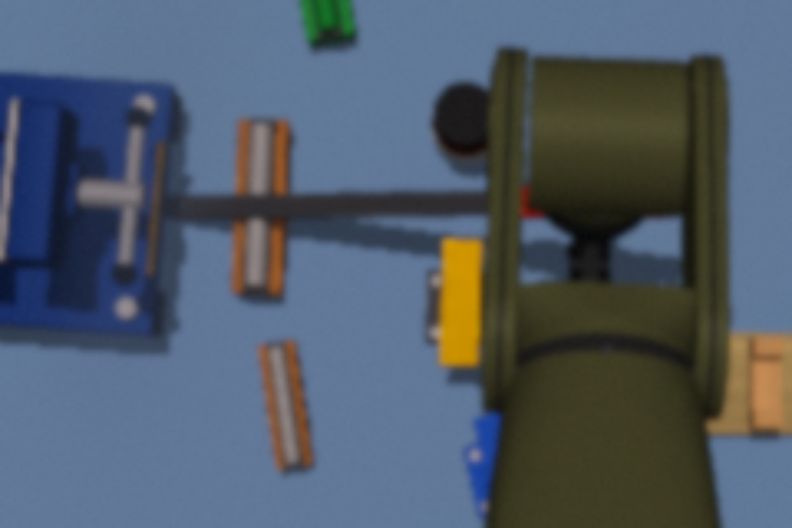

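View pics/s11c.png

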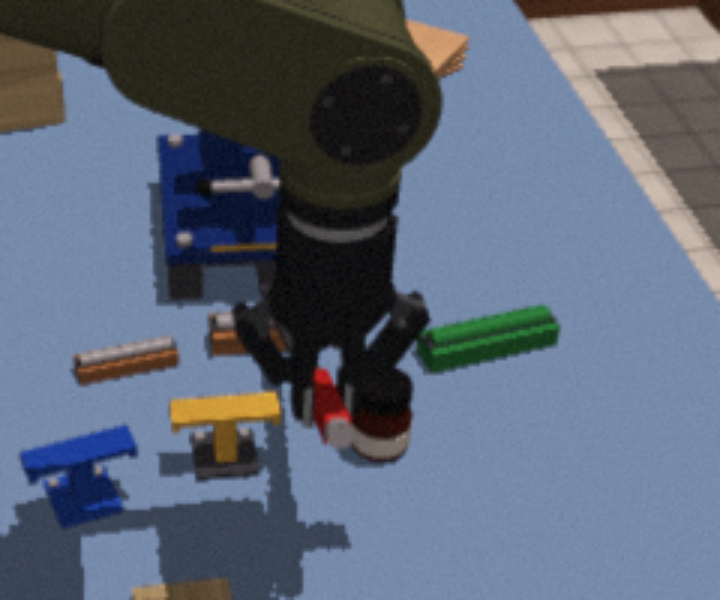

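```bash
python3 - <<'E'
from h import *
def butt(t,a,sl=0):
    a=np.radians(a); y=t[1]-2+(-58+sl)*np.cos(a); z=t[2]+16.5+(58-sl)*np.sin(a)
    return [t[0]-.052*58,y,z]
for nm,t,a in(("s8",(577.8,-4.4,176.8),32),("s10",(578.7,14.7,113.6),22),("s11",(579.4,25.2,109.4),22)):
    print(nm,[proj("side",[butt(t,a,sl)]).round(1).tolist() for sl in(0,-10,-20)])
E
```

```text
s8 [[[357.1, 213.0]], [[358.3, 213.8]], [[359.6, 214.6]]]
s10 [[[353.5, 236.2]], [[354.6, 238.1]], [[355.8, 240.0]]]
s11 [[[352.5, 234.1]], [[353.7, 235.9]], [[354.8, 237.8]]]
```

{"method": "drive_tool", "body": {
  "motion": [
    {"slide": [0.01, 0.1, -0.04], "twist": 0},
    {"slide": [0.01, 0.15, -0.06], "twist": 0},
    {"slide": [0.01, 0.2, -0.08], "twist": 0}
  ]
}}

```text
time: 20.9
tool_pos: [579.4, 27.2, 108.6]
tool_rot: [0.0, 1.0, -0.026, 0.0]
wrist_force: [-0.1, -0.2, -1.5]
finger_gap: 0.227
```

{"method": "drive_tool", "body": {
  "motion": [
    {"slide": [0.01, 0.1, -0.04], "twist": 0},
    {"slide": [0.01, 0.15, -0.06], "twist": 0},
    {"slide": [0.01, 0.2, -0.08], "twist": 0}
  ]
}}

```text
time: 21.28
tool_pos: [579.7, 28.2, 108.2]
tool_rot: [0.001, 1.0, -0.025, 0.0]
wrist_force: [-0.9, -6.7, 0.1]
finger_gap: 0.23
```

{"method": "drive_tool", "body": {
  "motion": [
    {"slide": [0, 0.02, 0], "twist": 0},
    {"slide": [0, 0.02, 0], "twist": 0},
    {"slide": [0, 0.02, 0], "twist": 0}
  ]
}}

```text
time: 21.65
tool_pos: [579.8, 28.3, 108.3]
tool_rot: [0.001, 1.0, -0.025, 0.0]
wrist_force: [-0.7, -6.2, 0.3]
finger_gap: 0.232
```

{"method": "drive_tool", "body": {
  "motion": [
    {"slide": [0, 0, 0], "twist": 0},
    {"slide": [0, 0, 0], "twist": 0},
    {"slide": [0, 0, 0], "twist": 0}
  ]
}}

```text
time: 22.02
tool_pos: [579.7, 28.3, 108.2]
tool_rot: [0.001, 1.0, -0.025, 0.0]
wrist_force: [-1.0, -5.5, 0.0]
finger_gap: 0.227
```

```bash
python3 - <<'E'
from h import *
o=ctrl.observe();print(o["tool_pos"],o["wrist_force"],o["ft_torque"],o["finger_gap"],o["time"])
E
```

```text
[579.72076318  28.27561047 108.22999553] [-0.99254616 -5.46630304  0.04036144] [-0.6540338   0.08709602  0.0829669 ] 0.22713077048271915 22.025
```

{"method": "drive_tool", "body": {
  "motion": [
    {"slide": [-0.01, -0.2, 0.05], "twist": 0},
    {"slide": [-0.02, -0.36, 0.12], "twist": 0},
    {"slide": [-0.02, -0.36, 0.12], "twist": 0},
    {"slide": [-0.03, -0.6, -0.4], "twist": 0},
    {"slide": [-0.05, -0.85, -0.95], "twist": 0},
    {"slide": [-0.06, -1.06, -1.42], "twist": 0},
    {"slide": [-0.07, -1.35, -2.25], "twist": 0},
    {"slide": [-0.08, -1.59, -3.06], "twist": 0},
    {"slide": [-0.09, -1.75, -3.7], "twist": 0},
    {"slide": [-0.09, -1.75, -3.7], "twist": 0}
  ],
  "claw": 0,
  "newtons": 40
}}

```text
time: 23.28
tool_pos: [578.5, 11.4, 70.4]
tool_rot: [0.0, 1.0, -0.026, -0.0]
wrist_force: [0.3, -0.3, -1.7]
finger_gap: 0.225
```

```bash
python3 - <<'E'
from h import *
o=ctrl.observe();print(o["tool_pos"],o["wrist_force"],o["ft_torque"],o["finger_gap"],o["time"])
t=save("top","t12");s=save("side","s12")
save("top","t12c",cv2.resize(t[150:310,155:395],None,fx=3.3,fy=3.3))
save("side","s12c",cv2.resize(s[90:290,240:480],None,fx=3,fy=3))
E
```

```text
[578.51291352  11.35232372  70.3771813 ] [ 0.30436714 -0.34830949 -1.73478918] [0.26573114 0.00557349 0.04702453] 0.22469731503581183 23.275
```

View pics/s12c.png

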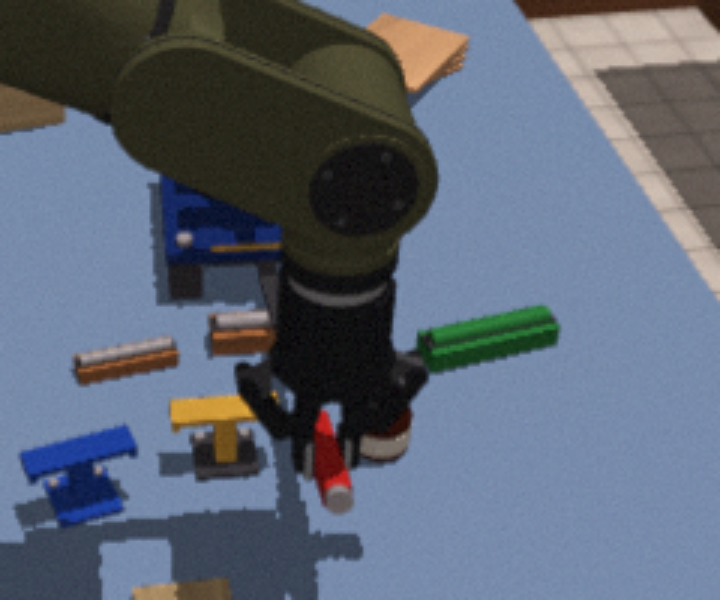

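View pics/t12c.png

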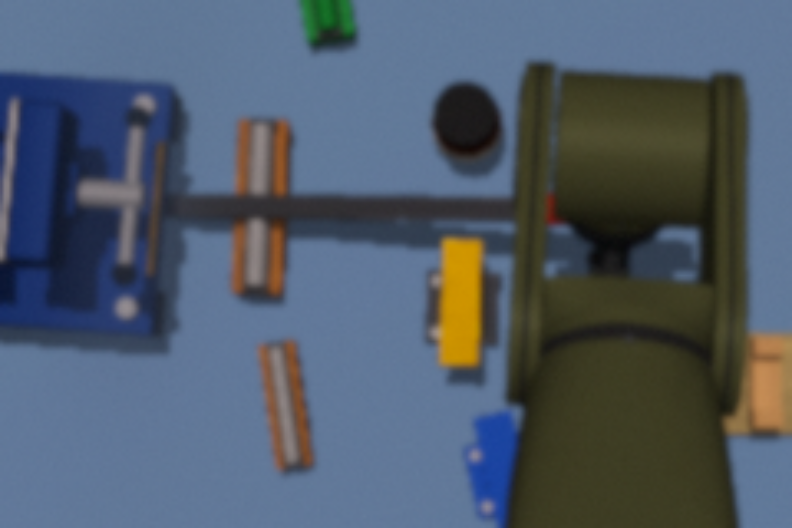

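{"method": "drive_tool", "body": {
  "motion": [
    {"slide": [0, -0.05, -0.5], "twist": 0},
    {"slide": [0, -0.1, -1.0], "twist": 0},
    {"slide": [-0.01, -0.14, -1.5], "twist": 0},
    {"slide": [-0.01, -0.16, -2.0], "twist": 0},
    {"slide": [-0.01, -0.17, -2.5], "twist": 0},
    {"slide": [-0.01, -0.15, -3.0], "twist": 0},
    {"slide": [-0.01, -0.12, -3.4], "twist": 0},
    {"slide": [-0.01, -0.12, -3.4], "twist": 0}
  ],
  "claw": 0,
  "newtons": 50
}}

```text
time: 24.38
tool_pos: [582.8, 6.9, 42.2]
tool_rot: [0.004, 1.0, -0.024, 0.004]
wrist_force: [-3.2, -12.5, 16.2]
finger_gap: 0.228
```

```bash
python3 - <<'E'
from h import *
o=ctrl.observe();print(o["tool_pos"],o["wrist_force"],o["ft_torque"],o["finger_gap"],o["time"])
t=save("top","t13");s=save("side","s13")
save("top","t13c",cv2.resize(t[150:310,95:335],None,fx=3.3,fy=3.3))
save("side","s13c",cv2.resize(s[90:290,240:480],None,fx=3,fy=3))
E
```

```text
[582.83074986   6.85053121  42.21037779] [ -3.1922518  -12.49342474  16.16269428] [-1.57528035  0.50873471  0.48251647] 0.22756879352638526 24.375
```

View pics/s13c.png

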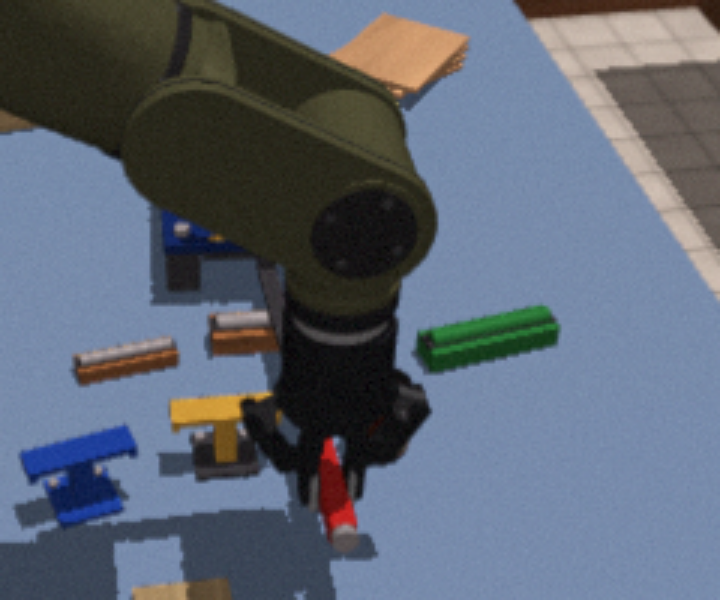

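View pics/t13c.png

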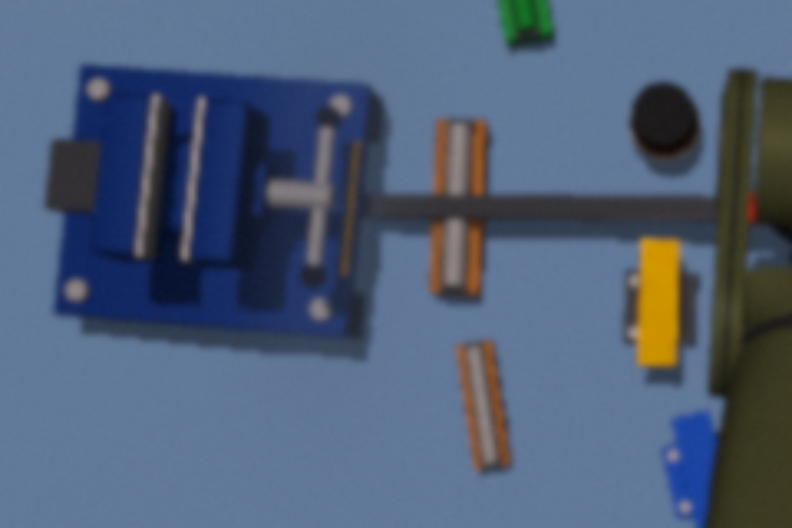

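{"method": "drive_tool", "body": {
  "motion": [
    {"slide": [0, -0.15, -0.3], "twist": 0},
    {"slide": [0, -0.3, -0.6], "twist": 0},
    {"slide": [0, -0.3, -1.0], "twist": 0},
    {"slide": [0, -0.3, -1.4], "twist": 0},
    {"slide": [0, -0.3, -1.7], "twist": 0},
    {"slide": [0, -0.3, -1.7], "twist": 0}
  ]
}}

```text
time: 25.22
tool_pos: [582.7, 5.4, 24.8]
tool_rot: [0.002, 1.0, -0.024, 0.004]
wrist_force: [-2.2, -6.8, 15.8]
finger_gap: 0.219
```

```bash
python3 - <<'E'
from h import *
o=ctrl.observe();print(o["tool_pos"],o["wrist_force"],o["ft_torque"],o["tool_rot"],o["time"])
t=save("top","t14");s=save("side","s14")
save("top","t14c",cv2.resize(t[150:310,95:335],None,fx=3.3,fy=3.3))
save("side","s14c",cv2.resize(s[90:290,240:480],None,fx=3,fy=3))
E
```

```text
[582.68213274   5.42748823  24.8041582 ] [-2.15826158 -6.8218217  15.81350282] [-0.70608618  0.41169554  0.52873261] [ 0.00219275  0.99969382 -0.02429654  0.00414009] 25.225
```

View pics/s14c.png

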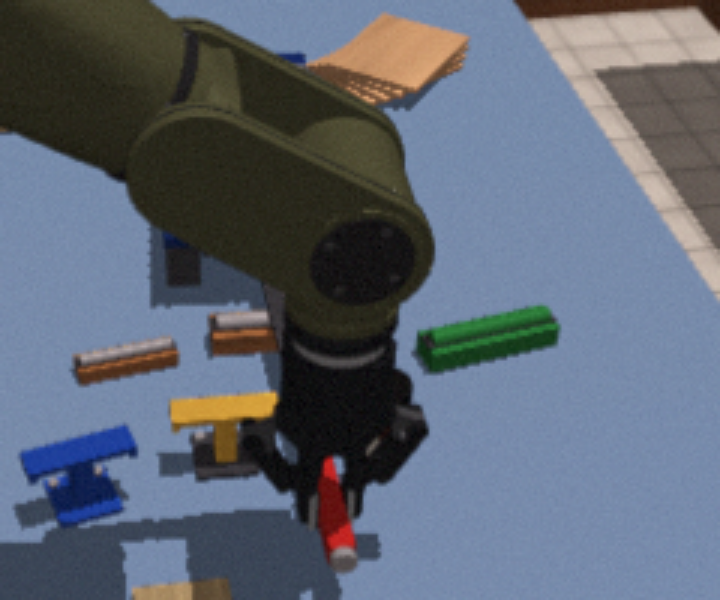

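View pics/t14c.png

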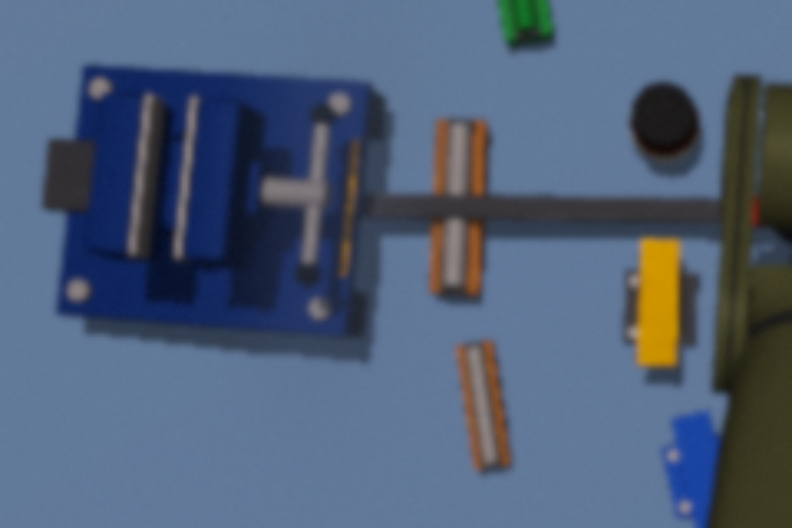

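```bash
python3 - <<'E'
from h import *
for z in(38,43,48): print(z,px2z("side",[[354.4,276.8]],z).round(1), proj("side",[[582.7-3,5.4-58,z]]).round(1))
c=lambda x,y:[95+x/3.3-.4,150+y/3.3-.4]
# bar line at shaft top z~41: px at crest-side & right
for q,z in((c(500,208),39),(c(700,210),42)): print(px2z("top",[q],z).round(1))
E
```

```text
38 [[583.2 -47.2  38. ]] [[353.4 278.9]]
43 [[581.9 -51.4  43. ]] [[353.5 277.3]]
48 [[580.6 -55.7  48. ]] [[353.6 275.7]]
[[588.3 216.2  39. ]]
[[584.5  81.3  42. ]]
```

{"method": "drive_tool", "body": {
  "motion": [
    {"slide": [0, 0, -0.2], "twist": 0},
    {"slide": [-0.3, 0.02, -0.35], "twist": -0.01},
    {"slide": [-0.7, 0.04, -0.35], "twist": -0.02},
    {"slide": [-1.2, 0.06, -0.35], "twist": -0.03},
    {"slide": [-1.2, 0.06, -0.35], "twist": -0.03}
  ]
}}

```text
time: 25.95
tool_pos: [572.1, 5.8, 21.9]
tool_rot: [0.002, 0.999, -0.041, 0.006]
wrist_force: [1.2, -7.6, 13.9]
finger_gap: 0.225
```

```bash
python3 - <<'E'
from h import *
o=ctrl.observe();print(o["tool_pos"],o["wrist_force"],o["ft_torque"],o["tool_rot"],o["time"])
t=save("top","t15");s=save("side","s15")
save("side","s15c",cv2.resize(s[170:290,270:410],None,fx=5,fy=5))
E
```

```text
[572.11275552   5.79054519  21.90018595] [ 1.15967693 -7.61256736 13.87412644] [-0.75861297 -0.16657416 -0.15338263] [ 0.00195016  0.99915445 -0.0405943   0.0062195 ] 25.95
```

View pics/s15c.png

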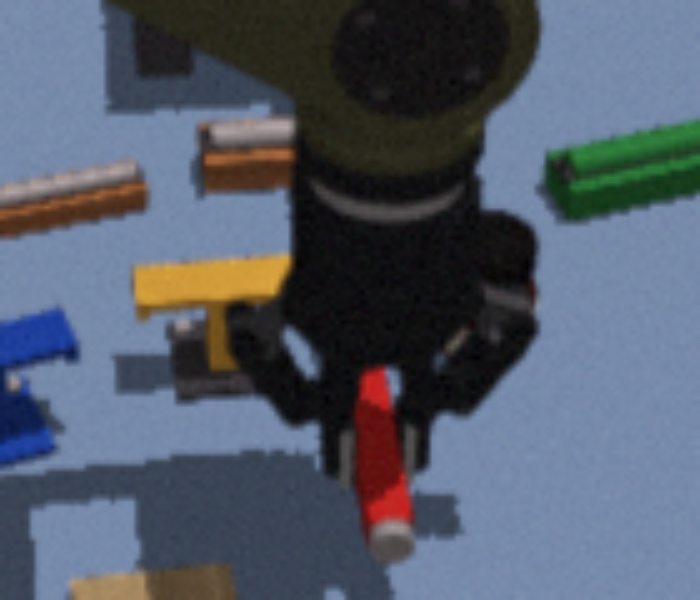

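{"method": "drive_tool", "body": {
  "motion": [
    {"slide": [-0.6, 0.05, -0.05], "twist": -0.015},
    {"slide": [-1.2, 0.1, -0.05], "twist": -0.03},
    {"slide": [-1.8, 0.17, -0.05], "twist": -0.045},
    {"slide": [-2.4, 0.25, -0.05], "twist": -0.06},
    {"slide": [-3.0, 0.34, -0.05], "twist": -0.075},
    {"slide": [-3.6, 0.44, -0.05], "twist": -0.09},
    {"slide": [-4.2, 0.53, -0.05], "twist": -0.105},
    {"slide": [-4.6, 0.6, -0.05], "twist": -0.117},
    {"slide": [-4.75, 0.63, -0.05], "twist": -0.12},
    {"slide": [-4.75, 0.63, -0.05], "twist": -0.12}
  ]
}}

```text
time: 27.3
tool_pos: [527.9, 13.3, 22.6]
tool_rot: [-0.0, 0.995, -0.103, 0.01]
wrist_force: [7.5, -3.9, 13.4]
finger_gap: 0.22
```

```bash
python3 - <<'E'
from h import *
o=ctrl.observe();print(o["tool_pos"],o["wrist_force"],o["ft_torque"],o["tool_rot"],o["time"])
t=save("top","t16");s=save("side","s16")
save("top","t16c",cv2.resize(t[150:310,95:335],None,fx=3.3,fy=3.3))
save("side","s16c",cv2.resize(s[110:290,250:430],None,fx=3.3,fy=3.3))
E
```

```text
[527.90007774  13.27425002  22.63050688] [ 7.46238772 -3.92034959 13.41635053] [-0.47506448 -1.33162205 -1.41704323] [-2.66326487e-04  9.94652338e-01 -1.02795008e-01  9.99203860e-03] 27.3
```

View pics/s16c.png

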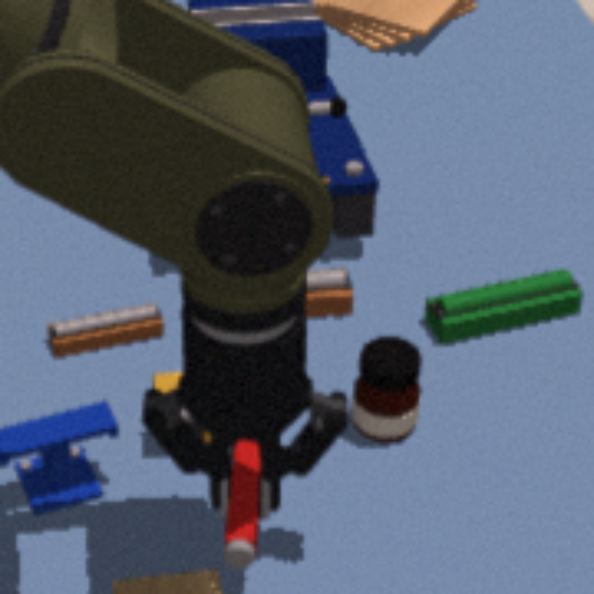

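View pics/t16c.png

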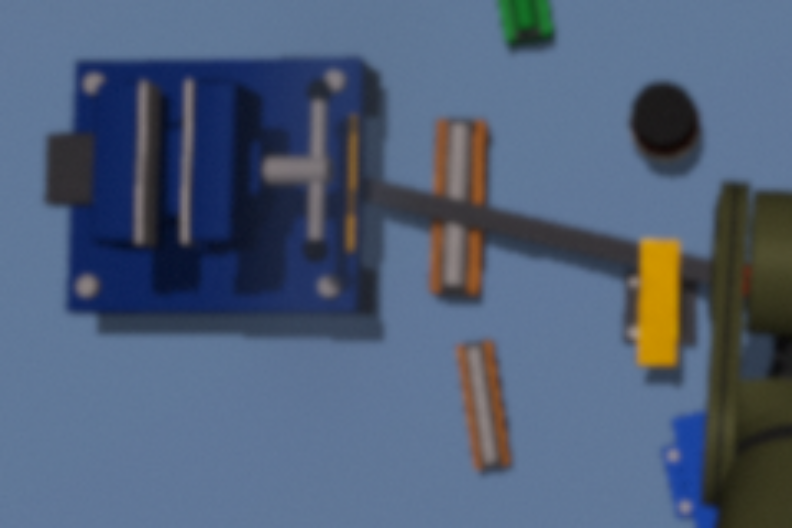

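{"method": "drive_tool", "body": {
  "motion": [
    {"slide": [-0.5, 0.08, -0.1], "twist": -0.012},
    {"slide": [-0.9, 0.15, -0.1], "twist": -0.025},
    {"slide": [-1.1, 0.2, -0.1], "twist": -0.03},
    {"slide": [-1.1, 0.2, -0.1], "twist": -0.03}
  ]
}}

```text
time: 27.9
tool_pos: [518.0, 16.0, 22.1]
tool_rot: [-0.001, 0.993, -0.118, 0.011]
wrist_force: [10.9, 0.6, 13.4]
finger_gap: 0.224
```

```bash
python3 - <<'E'
from h import *
o=ctrl.observe();print(o["tool_pos"],o["wrist_force"],o["ft_torque"],o["tool_rot"],o["time"])
t=save("top","t17")
save("top","t17c",cv2.resize(t[180:270,200:330],None,fx=6,fy=6,interpolation=cv2.INTER_CUBIC))
E
```

```text
[517.99215497  16.031727    22.12891283] [10.94921854  0.60715888 13.40695621] [ 0.11131753 -1.64409876 -1.63668635] [-0.00144622  0.9928958  -0.11845298  0.01116823] 27.9
```

View pics/t17c.png

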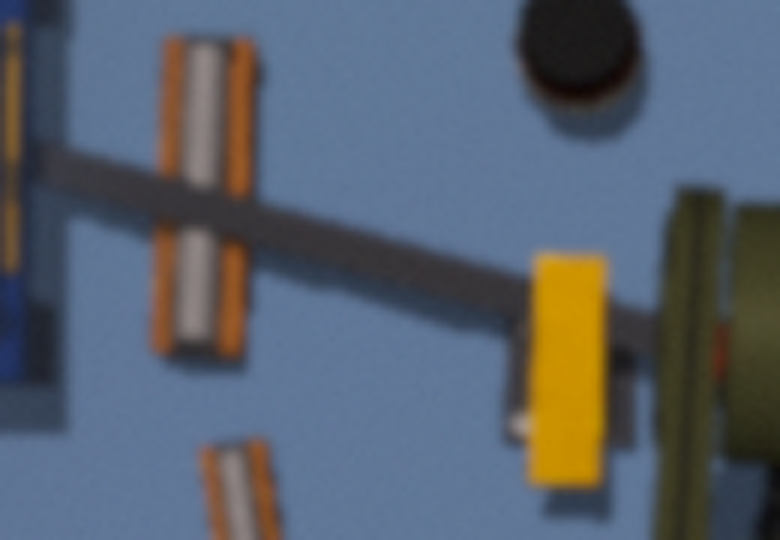

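```bash
python3 - <<'E'
from h import *
c=lambda x,y:[200+x/6-.4,180+y/6-.4]
b=px2z("top",[c(500,287),c(640,329),c(568,307),c(200,205),c(300,235)],40);print(b.round(1))
k=px2z("top",[c(568,370),c(568,255),c(566,487)],54);print(k.round(1), np.polyfit(b[:,1],b[:,0],1))
E
```

```text
[[553.8 134.6  40. ]
 [537.4  83.   40. ]
 [546.  109.5  40. ]
 [586.  245.5  40. ]
 [574.3 208.4  40. ]]
[[521.6 109.4  54. ]
 [563.8 108.9  54. ]
 [478.9 110.7  54. ]] [2.94636882e-01 5.13486675e+02]
```

{"method": "drive_tool", "body": {
  "motion": [
    {"slide": [-0.25, 0.05, 0], "twist": -0.015},
    {"slide": [-0.45, 0.08, 0], "twist": -0.03},
    {"slide": [-0.45, 0.08, 0], "twist": -0.03}
  ]
}}

```text
time: 28.32
tool_pos: [513.3, 17.5, 22.0]
tool_rot: [-0.002, 0.991, -0.133, 0.011]
wrist_force: [8.7, 3.6, 13.7]
finger_gap: 0.22
```

```bash
python3 - <<'E'
from h import *
o=ctrl.observe();print(o["tool_pos"],o["wrist_force"],o["ft_torque"],o["tool_rot"],o["time"])
t=save("top","t18")
save("top","t18c",cv2.resize(t[180:270,200:330],None,fx=6,fy=6,interpolation=cv2.INTER_CUBIC))
save("top","t18d",cv2.resize(t[150:310,95:335],None,fx=3.3,fy=3.3))
E
```

```text
[513.26341347  17.4624673   21.99251774] [ 8.69120163  3.58247142 13.69300867] [ 0.43466457 -1.6150969  -1.30528915] [-0.00201822  0.99108294 -0.13279499  0.01077187] 28.325
```

View pics/t18c.png

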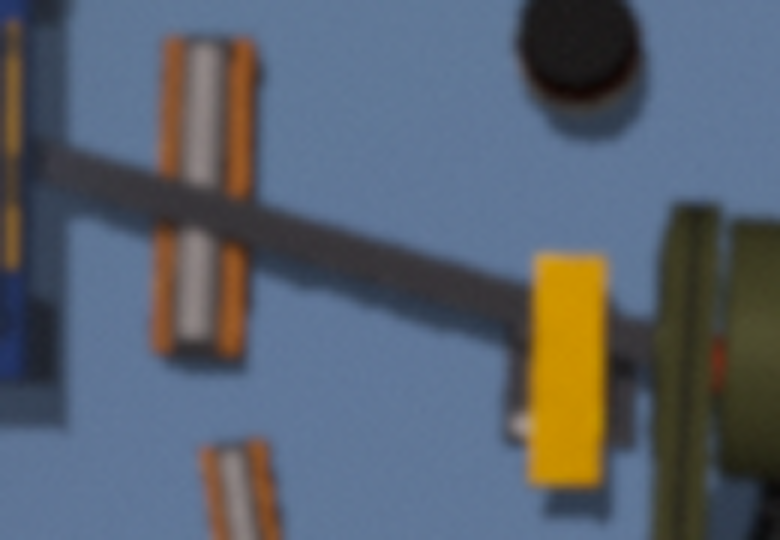

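{"method": "drive_tool", "body": {
  "motion": [
    {"slide": [0, 0, 0.2], "twist": 0},
    {"slide": [0, 0, 0.4], "twist": 0},
    {"slide": [0, 0, 0.6], "twist": 0},
    {"slide": [0, 0, 0.8], "twist": 0},
    {"slide": [0, 0, 1.0], "twist": 0},
    {"slide": [0, 0, 1.0], "twist": 0}
  ]
}}

```text
time: 29.12
tool_pos: [511.6, 17.6, 30.0]
tool_rot: [-0.002, 0.991, -0.132, 0.009]
wrist_force: [11.1, 3.9, 4.6]
finger_gap: 0.226
```

```bash
python3 - <<'E'
from h import *
o=ctrl.observe();print(o["tool_pos"],o["wrist_force"],o["ft_torque"],o["tool_rot"],o["time"])
t=save("top","t19")
save("top","t19c",cv2.resize(t[180:270,200:330],None,fx=6,fy=6,interpolation=cv2.INTER_CUBIC))
E
```

```text
[511.57778563  17.58123715  30.04544239] [11.09014721  3.89928129  4.64670799] [ 0.17063775 -1.67271815 -1.02368472] [-0.0016721   0.9911874  -0.13213669  0.00920031] 29.125
```

View pics/t19c.png

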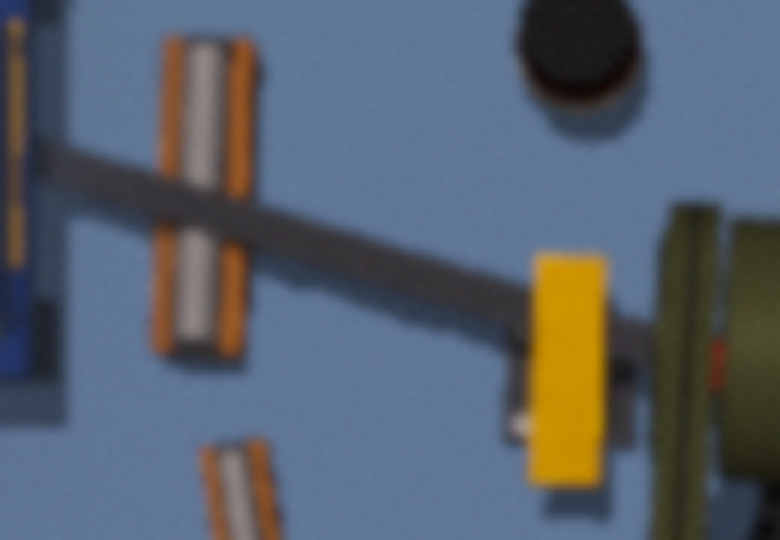

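{"method": "drive_tool", "body": {
  "motion": [
    {"slide": [0.05, 0, 0.15], "twist": 0},
    {"slide": [0.1, 0, 0.25], "twist": 0},
    {"slide": [0.2, 0, 0.25], "twist": 0},
    {"slide": [0.25, 0, 0.25], "twist": 0},
    {"slide": [0.25, 0, 0.25], "twist": 0}
  ]
}}

```text
time: 29.8
tool_pos: [511.8, 17.6, 31.4]
tool_rot: [-0.001, 0.991, -0.132, 0.006]
wrist_force: [7.6, 4.3, 5.1]
finger_gap: 0.224
```

```bash
python3 - <<'E'
from h import *
o=ctrl.observe();print(o["tool_pos"],o["wrist_force"],o["ft_torque"],o["tool_rot"],o["time"])
E
```

```text
[511.82094239  17.5883892   31.44188916] [7.58030877 4.31986399 5.08730301] [-0.00525979 -0.85550176 -1.08465824] [-0.00121703  0.99124052 -0.131907    0.00642654] 29.8
```

{"method": "drive_tool", "body": {
  "motion": [
    {"slide": [0.05, 0, 0.15], "twist": 0},
    {"slide": [0.1, 0, 0.3], "twist": 0},
    {"slide": [0.15, 0, 0.4], "twist": 0},
    {"slide": [0.2, 0, 0.4], "twist": 0}
  ]
}}

```text
time: 30.3
tool_pos: [511.7, 17.6, 32.2]
tool_rot: [-0.001, 0.991, -0.132, 0.005]
wrist_force: [9.4, 2.9, -7.8]
finger_gap: 0.223
```

{"method": "drive_tool", "body": {
  "motion": [
    {"slide": [0.05, 0, 0.15], "twist": 0},
    {"slide": [0.1, 0, 0.3], "twist": 0},
    {"slide": [0.15, 0, 0.4], "twist": 0},
    {"slide": [0.2, 0, 0.4], "twist": 0}
  ]
}}

```text
time: 30.8
tool_pos: [511.6, 17.7, 32.6]
tool_rot: [-0.001, 0.991, -0.132, 0.003]
wrist_force: [16.5, 1.8, -25.8]
finger_gap: 0.223
```

```bash
python3 - <<'E'
from h import *
o=ctrl.observe();print(o["tool_pos"],o["wrist_force"],o["ft_torque"],o["tool_rot"],o["time"])
t=save("top","t20")
save("top","t20c",cv2.resize(t[180:270,200:330],None,fx=6,fy=6,interpolation=cv2.INTER_CUBIC))
s=save("side","s20");save("side","s20c",cv2.resize(s[110:290,250:430],None,fx=3.3,fy=3.3))
E
```

```text
[511.57635637  17.67989335  32.57384398] [ 16.5294451    1.75053193 -25.80931885] [-0.107991   -2.37450998 -0.99872367] [-9.30900490e-04  9.91252621e-01 -1.31938742e-01  3.08924511e-03] 30.8
```

View pics/t20c.png

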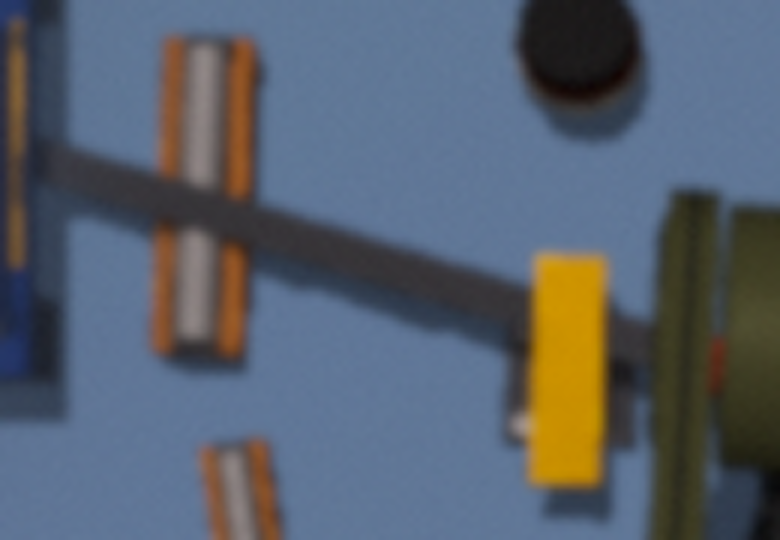

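View pics/s20c.png

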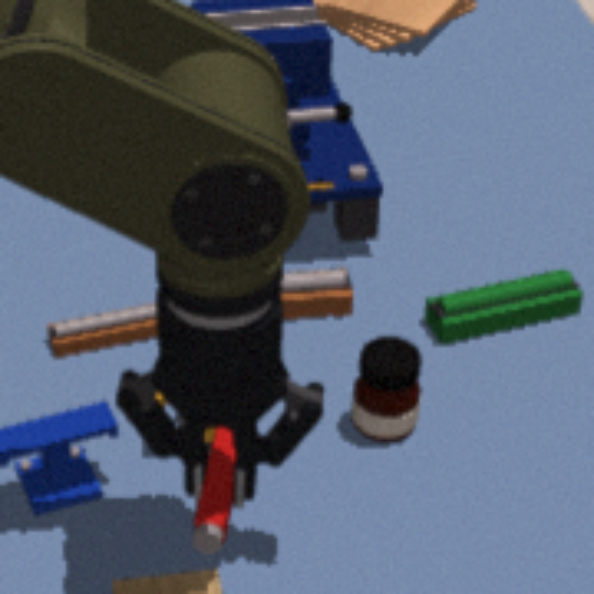

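{"method": "drive_tool", "body": {
  "motion": [
    {"slide": [0.1, 0, -0.2], "twist": 0},
    {"slide": [0.2, 0, -0.4], "twist": 0},
    {"slide": [0.3, 0, -0.5], "twist": 0},
    {"slide": [0.3, 0, -0.5], "twist": 0}
  ]
}}

```text
time: 31.4
tool_pos: [514.3, 16.9, 31.9]
tool_rot: [0.0, 0.991, -0.13, 0.001]
wrist_force: [0.9, -0.9, 4.9]
finger_gap: 0.22
```

```bash
python3 - <<'E'
from h import *
o=ctrl.observe();print(o["tool_pos"],o["wrist_force"],o["ft_torque"],o["tool_rot"],o["time"])
E
```

```text
[514.25719794  16.87089934  31.87168843] [ 0.86109252 -0.88206938  4.94972661] [-0.5458887   0.20352994 -0.78184275] [ 3.93341904e-04  9.91479854e-01 -1.30254041e-01  1.19535918e-03] 31.4
```

{"method": "drive_tool", "body": {
  "motion": [
    {"slide": [-0.15, 0, 0], "twist": 0},
    {"slide": [-0.2, 0, 0.1], "twist": 0},
    {"slide": [-0.2, 0, 0.2], "twist": 0},
    {"slide": [-0.2, 0, 0.2], "twist": 0}
  ]
}}

```text
time: 31.9
tool_pos: [513.2, 17.2, 32.2]
tool_rot: [-0.0, 0.991, -0.131, 0.003]
wrist_force: [11.8, 0.8, -7.8]
finger_gap: 0.223
```

```bash
python3 - <<'E'
from h import *
o=ctrl.observe();print(o["tool_pos"],o["wrist_force"],o["ft_torque"],o["tool_rot"],o["time"])
t=save("top","t21")
save("top","t21c",cv2.resize(t[180:270,200:330],None,fx=6,fy=6,interpolation=cv2.INTER_CUBIC))
E
```

```text
[513.22238562  17.20898832  32.22904286] [11.81957807  0.75733552 -7.80728619] [-0.42893552 -1.61887043 -0.86393254] [-3.46978140e-04  9.91434930e-01 -1.30558758e-01  3.32701306e-03] 31.9
```

View pics/t21c.png

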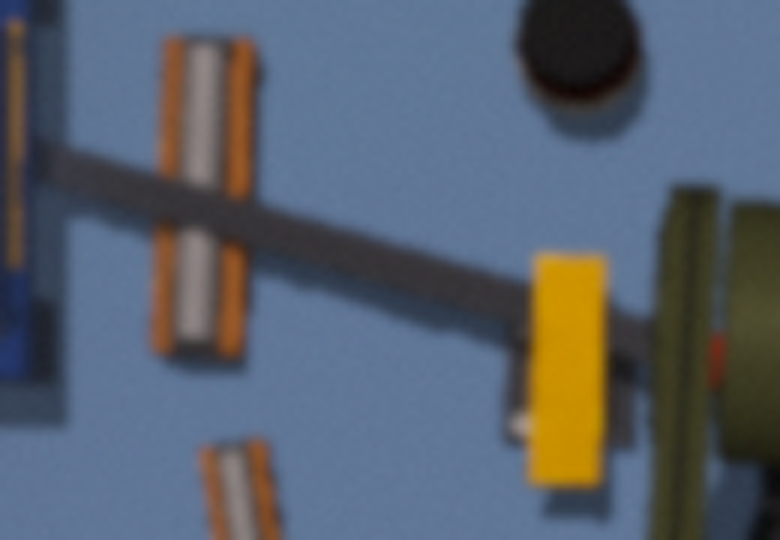

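{"method": "drive_tool", "body": {
  "motion": [
    {"slide": [0.1, 0, 0], "twist": 0},
    {"slide": [0.2, 0, 0], "twist": 0},
    {"slide": [0.2, 0, 0], "twist": 0}
  ]
}}

```text
time: 32.33
tool_pos: [513.2, 17.2, 32.1]
tool_rot: [0.0, 0.991, -0.13, 0.0]
wrist_force: [5.9, -0.6, -3.7]
finger_gap: 0.225
```

{"method": "drive_tool", "body": {
  "motion": [
    {"slide": [0.1, 0, 0], "twist": 0},
    {"slide": [0.15, 0, 0], "twist": 0}
  ]
}}

```text
time: 32.58
tool_pos: [513.5, 17.1, 32.0]
tool_rot: [0.0, 0.992, -0.13, -0.001]
wrist_force: [-1.0, -3.0, 1.0]
finger_gap: 0.226
```

{"method": "drive_tool", "body": {
  "motion": [
    {"slide": [0, 0, 0], "twist": 0},
    {"slide": [0, 0, 0], "twist": 0},
    {"slide": [0, 0, 0], "twist": 0},
    {"slide": [0, 0, 0], "twist": 0},
    {"slide": [0, 0, 0], "twist": 0}
  ],
  "claw": 70
}}

```text
time: 33.2
tool_pos: [514.5, 17.4, 32.3]
tool_rot: [-0.0, 0.992, -0.13, -0.0]
wrist_force: [0.0, -1.3, 0.6]
finger_gap: 0.706
```

```bash
python3 - <<'E'
from h import *
o=ctrl.observe();print(o["tool_pos"],o["wrist_force"],o["finger_gap"],o["time"])
t=save("top","t22")
save("top","t22c",cv2.resize(t[180:270,200:330],None,fx=6,fy=6,interpolation=cv2.INTER_CUBIC))
s=save("side","s22");save("side","s22c",cv2.resize(s[110:290,250:430],None,fx=3.3,fy=3.3))
E
```

```text
[514.52547225  17.41188307  32.3323022 ] [ 0.02511353 -1.29413747  0.58260424] 0.7060574179488636 33.2
```

View pics/t22c.png

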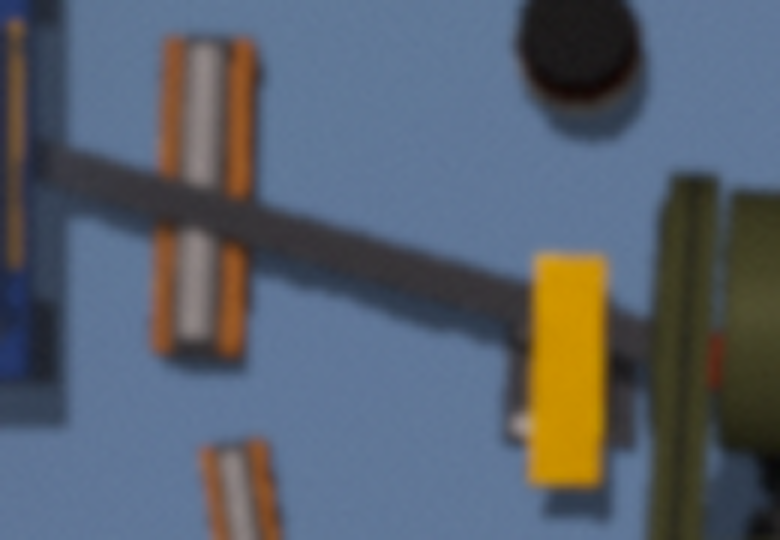

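View pics/s22c.png

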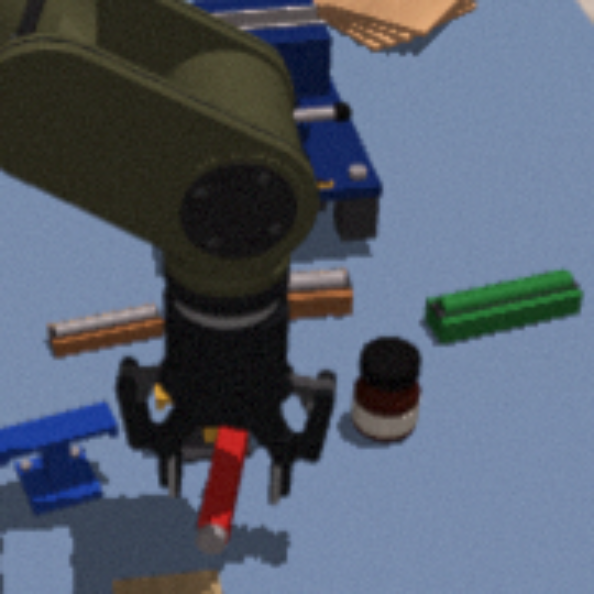

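{"method": "drive_tool", "body": {
  "motion": [
    {"slide": [0, 0, 1], "twist": 0},
    {"slide": [0, 0, 3], "twist": 0},
    {"slide": [0, 0, 6], "twist": 0},
    {"slide": [0, 0, 10], "twist": 0},
    {"slide": [0, -3, 14], "twist": 0},
    {"slide": [0, -8, 18], "twist": 0},
    {"slide": [0, -13, 20], "twist": 0},
    {"slide": [0, -18, 20], "twist": 0},
    {"slide": [0, -23, 20], "twist": 0},
    {"slide": [0, -23, 20], "twist": 0}
  ]
}}

```text
time: 34.55
tool_pos: [514.2, -215.4, 233.1]
tool_rot: [0.0, 0.991, -0.132, 0.0]
wrist_force: [0.3, 0.9, -0.5]
finger_gap: 0.703
```

```bash
python3 - <<'E'
from h import *
o=ctrl.observe();print(o["tool_pos"],o["wrist_force"],o["finger_gap"],o["time"])
t=save("top","t23")
save("top","t23c",cv2.resize(t[150:310,95:335],None,fx=3.3,fy=3.3))
s=save("side","s23");save("side","s23c",cv2.resize(s[100:290,250:430],None,fx=3.1,fy=3.1))
E
```

```text
[ 514.20344874 -215.40599263  233.09072604] [ 0.30520107  0.87788393 -0.54456783] 0.7031370557688047 34.55
```

View pics/t23c.png

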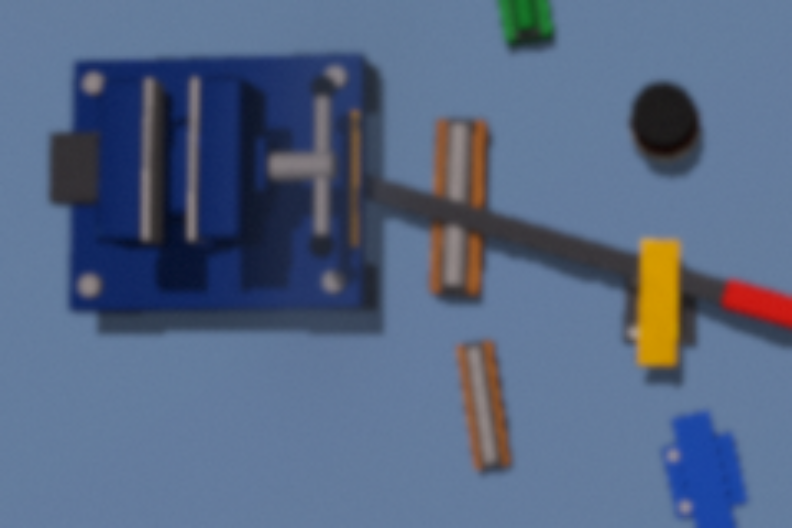

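View pics/s23c.png

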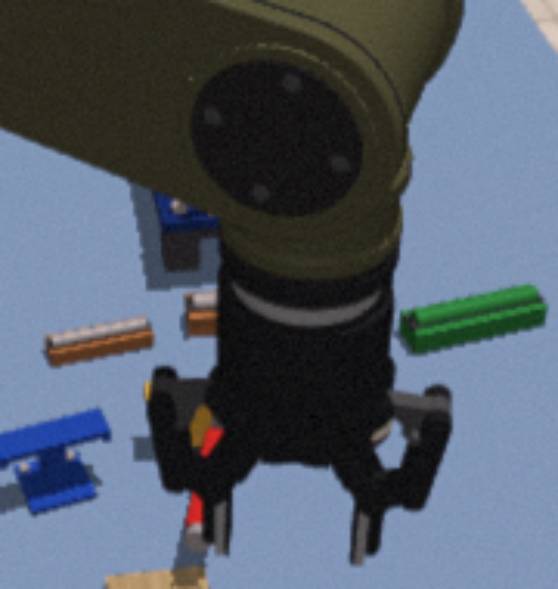

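```bash
python3 - <<'E'
from h import *
c=lambda x,y:[95+x/3.3-.4,150+y/3.3-.4]
b=px2z("top",[c(600,248),c(660,267),c(700,280)],43);k=px2z("top",[c(660,302)],54)
print(b.round(1),k.round(1), px2z("top",[c(72,186),c(67.5,190)],50).round(1))
print(ctrl.job_done())
E
```

```text
[[559.7 148.8  43. ]
 [546.3 108.7  43. ]
 [537.1  82.   43. ]] [[521.9 108.7  54. ]] [[606.3 503.1  50. ]
 [603.7 506.1  50. ]]
the job is handed in; nothing more can be done
None
```

I handed the job in at about 35 s: the vise's front is up, and the yellow catch's near lip alone holds the bar and the vise. The gripper had been open and clear of the bar for about 1.3 s with nothing visibly moving.

- **Home:** I set the bar over the larger brown fulcrum and slid the toe in until it met the rib. It pushed back with 5.5–6.7 N for about 0.7 s with the vise flat. I eased back about 2.5 mm before levering.
- **Lift and catch:** I levered the front up, swung the bar under the near lip and eased it up until the lip took the load. The force at the wrist was close to zero before I let go.

Last checks from the top picture:
- **Bar position:** its centre line under the lip is about 24 mm from the post's centre. The target is about 22 mm, so the bar's outer edge sits close to the bead.
- **Heel:** the vise's rear edge moved only about 4 mm, well inside the 20 mm allowed.
- **Bystanders:** the jar had not moved. I kept away from the panel but did not check it again at the end.

What did not go cleanly:
- **Vise turned:** it yawed about 5–6° while I swung the bar, shifting its front roughly 10 mm sideways.
- **Overshoot:** while easing up I briefly pulled about 26 N against the lip, then backed off.
- **Lean not measured:** I worked it out from the bar's geometry as about 6.5–7° at the highest and about 5° when locked.

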